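Reload the ink drying box

TASK

The teal-banded jars in the drying box are dry: stand them on the cork mat, and stand every wet, magenta-banded jar from the paper sheet upright inside the box in their stead. Then lower the hinged lid until it is fully shut, without slamming it, and only after that turn the yellow damper handle a quarter turn to its open stop, in line with the duct. Leave the ink bottles, cups, rinse bottle and brush where they are.

Things in the scene. Friction and masses are not known exactly. Their poses are not given: they have to be found in the camera images.
- dry1: Glazed white lidded trinket jar, one rigid piece standing upright: body 60 mm diameter and 50 mm high, on top a round knob 24 mm diameter from 50 to 82 mm above the foot (grip it by this). About 0.18 kg. Teal bands and teal knob: a DRY jar, which starts inside the drying box. Origin at the centre of its foot, z up. May be absent.
- dry2: Glazed white lidded trinket jar, one rigid piece standing upright: body 60 mm diameter and 50 mm high, on top a round knob 24 mm diameter from 50 to 82 mm above the foot (grip it by this). About 0.18 kg. Teal bands and teal knob: a DRY jar, which starts inside the drying box. Origin at the centre of its foot, z up. May be absent.
- wet1: Glazed white lidded trinket jar, one rigid piece standing upright: body 60 mm diameter and 50 mm high, on top a round knob 24 mm diameter from 50 to 82 mm above the foot (grip it by this). About 0.18 kg. Magenta bands and magenta knob: a WET jar, which starts on the paper sheet. Origin at the centre of its foot, z up. May be absent.
- wet2: Glazed white lidded trinket jar, one rigid piece standing upright: body 60 mm diameter and 50 mm high, on top a round knob 24 mm diameter from 50 to 82 mm above the foot (grip it by this). About 0.18 kg. Magenta bands and magenta knob: a WET jar, which starts on the paper sheet. Origin at the centre of its foot, z up. May be absent.
- wet3: Glazed white lidded trinket jar, one rigid piece standing upright: body 60 mm diameter and 50 mm high, on top a round knob 24 mm diameter from 50 to 82 mm above the foot (grip it by this). About 0.18 kg. Magenta bands and magenta knob: a WET jar, which starts on the paper sheet. Origin at the centre of its foot, z up. May be absent.
- wet4: Glazed white lidded trinket jar, one rigid piece standing upright: body 60 mm diameter and 50 mm high, on top a round knob 24 mm diameter from 50 to 82 mm above the foot (grip it by this). About 0.18 kg. Magenta bands and magenta knob: a WET jar, which starts on the paper sheet. Origin at the centre of its foot, z up. May be absent.
- drybox: White open-topped drying box, fixed (place and yaw vary), outside 202 (x) by 192 (y) by 105 mm high, walls and floor 6 mm, inside 190 by 180 by 99 mm: four jars stand in it two by two. Origin at the centre of its underside on the table; x points from its front to the hinge side, y to the side with the steel duct, z up.
- duct_end (a point): Centre of the open end of the steel duct, a horizontal pipe of 60 mm diameter (top 75 mm above the table) that leaves the box's +y wall; this point is 221 mm from the box's origin along y, 45 mm up.
- lid (a joint): Hinge angle of the blue lid (rad): 0 = shut flat on the box, grows as it opens, stop at 1.85; starts at 1.6 to 1.75, standing open just past vertical. The stiff hinge holds the lid wherever it is left; about 2 to 4 N at the free edge moves it. Lid 202 by 192 mm, 8 mm thick, 0.25 kg.
- lid_hinge (a point): Point on the lid's hinge line, at the middle of the box's back (+x) rim: box coordinates (101, 0, 105.5) mm. The hinge line is parallel to the box's y. The shut lid's underside lies at this height, its top 8 mm higher.
- lid_tab (a point): Centre of the orange pull tab in the middle of the lid's free edge: 70 mm wide along the hinge direction, 10 mm thick, sticking 24 mm out past the free edge. This point is 216 mm from the hinge line. Site axes are the lid's: x from tab to hinge, y along the hinge, z out of the lid's outer (top) face; the point is at mid thickness, 5 mm above the underside.
- damper (a joint): Angle of the yellow damper handle on the duct (rad): 0 = closed (handle across the duct, pointing to the box's front, -x); pi/2 = open stop (handle in line with the duct, pointing away from the box, +y). Grows clockwise seen from above; stays where left; starts at 0 to 0.25. About 2 N at its end turns it.
- damper_hub (a point): On the damper handle's vertical turning axis, 156 mm from the box's origin along +y, 109 mm above the table, at mid height of the handle bar. The bar is 12 mm wide and 20 mm high (98 to 119 mm above the table) and reaches 90 mm from this axis.
- damper_end (a point): Outer end of the damper handle bar at mid height, 90 mm from damper_hub.
- ready_mat: Square cork mat 180 by 180 mm, 4 mm thick, fixed, on the left or the right of the box. Origin at the centre of its underside; z up.
- wet_sheet: White ink-blotted paper sheet 200 by 190 mm, 2 mm thick, fixed, on the other side of the box from the cork mat; the wet jars stand on it. Origin at the centre of its underside.
- ink_blue: Bystander: small ink bottle, 32 mm diameter, 86 mm high, blue with black nozzle. Origin under its centre.
- ink_violet: Bystander: ink bottle as ink_blue, violet.
- ink_orange: Bystander: ink bottle as ink_blue, orange.
- mixing_cup: Bystander: clear cup, 66 mm diameter, 85 mm high. Origin under its centre.
- black_cup: Bystander: black cup, 84 mm diameter, 105 mm high. Origin under its centre.
- rinse: Bystander: clear bottle with red cap, 72 mm diameter, 200 mm high. Origin under its centre.
- brush: Bystander: paint brush 180 mm long lying on the table in front of the robot. Its x axis runs along it.
Mind the look-alikes: they are no part of the job. Leave any blue or green look-alike of the dry2 alone.

How it is judged:
By the outcome, as a careful person would: the job done as asked, in the order asked, and still so for the second after the job is handed in, with the robot touching nothing.
Of dry1, dry2 only 1 to 2 are there at a start; the rules pass over those that are not, and their reading is None.
Of wet1, wet2, wet3, wet4 only 3 to 4 are there at a start; the rules pass over those that are not, and their reading is None.
At some moment in a run one of dry1, dry2, wet1, wet2, wet3, wet4 may be knocked a few centimetres aside while the robot is not near it.
It also fails if it takes over 210 s, if anything falls off the work surface, if the arm or the gripper's body presses on something with over 40 N, if the wrist force passes 120 N, or if a joint passes its speed limit or range.

ROBOT

A 7-joint arm with a two-finger parallel gripper is mounted at the origin on the work surface. World frame = base frame: x ahead of the robot, y to its left, z up, the work surface at z = 0. Lengths are in m, angles in rad, forces in N, time in s.
With the tool pointing down it reaches from about 0.4 to 0.85 m from the base axis. Payload 4.5 kg.
Tool frame: the origin (TCP) lies midway between the tips of the shut fingers; the grasp point (between the pads) lies 19 mm behind it (r.hold_point_z is the distance from the TCP to the grasp point, in m); z points along the fingers, y is the direction in which the jaws open and shut (so a half turn about z gives the same grasp; the last joint's range is limited). The gripper opens to 88 mm and grips with 3 to 60 N. Pads are 18 mm wide; open, the fingers measure 123 mm over their backs; the gripper's body (75 mm by 187 mm) begins 45 mm behind the grasp point.
Start: joints at [-1.175, 0.689, -0.195, 1.565, 0.157, 0.902, -0.215], TCP at [0.221, 0.585, 0.213] pointing down, gripper open.
Joint ranges: [-3.01, 3.01], [-0.46, 2.08], [-1.47, 1.51], [0.13, 2.56], [-1, 4.14], [0.04, 2.09], [-2.66, 2.66]. Speed limits (rad/s): [2.57, 2.57, 3.14, 3.14, 3.14, 3.14, 3.14].

INTERFACE

Orientations are given as a unit quaternion [x, y, z, w].
In Python, from plant import r gives the robot as it stands. The module is installed in compiled form; this text tells all that it offers.
- The arm moves only by the tool move_arm, never from a script. Its arguments are lists of equal length, an entry for each row: "turn": the turn, a rotation vector about the tool's x, y, z in units of 2 pi rad (1.0 is 2 pi rad), a list of three; "dp": the shift along the tool's x, y, z in units of 2.5 cm (1.0 is 2.5 cm), a list of three; "jaw": the closure, from -1 (fully open) to 1 (shut), so that 0 is half open. In form: {"turn": [[wx, wy, wz], ...], "dp": [[x, y, z], ...], "jaw": [jaw, ...]}. A call has 1 to 10 rows; each row shifts and turns the commanded pose from where the row before left it, along the tool's axes as they then stand; what a row does not reach is not made up. A row lasts 1/12 s, in which the tool goes at most 41.7 mm and 7.16 degrees, less where a joint would pass 70% of its speed; a pose out of reach is approached as far as the arm can. A call with a number of a shift or a turn outside -1 to 1 is refused whole. A call with a gripper value outside its range is refused whole. The fingers move at their own pace and stop on an object; "newtons" is the grip in N (left out, the last holds). Time passes only in rows, so rows that do not move let the fingers close. It gives the time, the measured TCP pose, the force and the opening at its end, in the units of the state.
- r.get_state(): the state, without advancing time (a new reading comes with each control period).
- r.snapshot(name): name is "scene" or "top" or "wrist"; returns a dict with "frame" (480x640x3 uint8, blue, green, red), "mtx" (3x3 intrinsics, pixels), "origin" and "orientation" of the camera in the world; the wrist camera has in their place "tool_from_camera" (4x4, takes a point from camera to tool coordinates, whose origin is the TCP and whose axes are the flange's). Camera axes: x right, y up, looking along -z (the intrinsics and any distortion apply to the point x, -y, -z); pixel columns grow to the right and rows downward; lengths in m; the calibration is good to about 2 mm. A picture is of the moment at which its call begins: read the wrist's pose just before it. There is no depth.
- r.finish_job(): hands the job in, once; it reports no verdict.
The state is a dict: "clock": time; "q": joint angles; "qd": joint speeds; "joint_torque": joint torques, N m; "tool_pos": TCP position; "eef_rot": TCP orientation; "contact_force": force on the tool from outside, world axes, zero at the start; "moment": the same for the moment, N m; "opening": opening from 0.0 (shut) to 1.0 (fully open).
Only numpy, scipy, OpenCV 4.12 (cv2) and the standard library are available. Lean on these libraries where they do the work, as an engineer would, in place of code of your own. Each camera call takes 0.05 s, during which the arm holds its last target.

## Working session

There is one attempt and no reset: what is moved stays moved. The work goes in short steps, Python scripts to look and compute and a tool call to move; the robot and the scene stay as the last step left them, time stands still between calls to the robot, and variables do not carry over. Pictures are saved under pics/ and viewed, and the job is handed in when it is done.

Besides the shell and the picture viewer there is one more tool, called as name(argument=value, ...) on one line, values as JSON. move_arm: Moves the arm, as the interface text tells. Shifts and turns lie within -1 to 1; 1 stands for 2.5 cm of shift or 2 pi rad of turn. Its arguments: {"type":"object","properties":{"turn":{"type":"array","items":{"type":"array","items":{"type":"number","minimum":-1,"maximum":1}}},"dp":{"type":"array","items":{"type":"array","items":{"type":"number","minimum":-1,"maximum":1}}},"jaw":{"type":"array","items":{"type":"number"}},"newtons":{"type":"number"}},"required":["turn","dp","jaw"]}

```bash
mkdir -p pics; cat > h.py <<'E'
import numpy as np, cv2
from scipy.spatial.transform import Rotation as R
from plant import r
def snap(name,fn=None):
    st=r.get_state(); s=r.snapshot(name)
    if fn: cv2.imwrite('pics/'+fn,s['frame'])
    K=np.array(s['mtx'])
    if name=='wrist':
        T=np.eye(4);T[:3,:3]=R.from_quat(st['eef_rot']).as_matrix();T[:3,3]=st['tool_pos']
        C=T@np.array(s['tool_from_camera'])
    else:
        C=np.eye(4)
        o=np.array(s['orientation'])
        C[:3,:3]=R.from_quat(o).as_matrix() if o.shape==(4,) else o
        C[:3,3]=s['origin']
    return s,K,C
def px2w(K,C,u,v,z):
    d=np.linalg.inv(K)@np.array([u,v,1.]); d=C[:3,:3]@np.array([d[0],-d[1],-d[2]])
    t=(z-C[2,3])/d[2]; return C[:3,3]+t*d
def w2px(K,C,p):
    q=C[:3,:3].T@(np.asarray(p)-C[:3,3]); q=K@np.array([q[0],-q[1],-q[2]]); return q[:2]/q[2]
E
python3 - <<'E'
from h import *
for n in ['scene','top','wrist']:
    s,K,C=snap(n,n+'0.png'); print(n,{k:v for k,v in s.items() if k!='frame'})
print(r.get_state(), r.hold_point_z)
E
```

```text
scene {'mtx': array([[451.94333001,   0.        , 327.3029724 ],
       [  0.        , 451.94333001, 238.54915365],
       [  0.        ,   0.        ,   1.        ]]), 'origin': array([0.95785166, 0.37532176, 0.84036373]), 'orientation': array([0.13248531, 0.29049034, 0.85531238, 0.40804869])}
top {'mtx': array([[468.73559302,   0.        , 325.17299543],
       [  0.        , 468.73559302, 243.0223341 ],
       [  0.        ,   0.        ,   1.        ]]), 'origin': array([ 0.44368449, -0.01241291,  1.16657144]), 'orientation': array([ 0.03495889, -0.01718988, -0.70017639,  0.71290631])}
wrist {'mtx': array([[331.38919303,   0.        , 320.20298051],
       [  0.        , 331.38919303, 237.72628956],
       [  0.        ,   0.        ,   1.        ]]), 'tool_from_camera': array([[ 7.42400672e-04,  9.61832591e-01,  2.73637561e-01,
         7.10284054e-02],
       [ 9.99999569e-01, -5.61651178e-04, -7.38882277e-04,
        -1.42118711e-03],
       [-5.56992197e-04,  2.73637992e-01, -9.61832594e-01,
        -1.71474130e-01],
       [ 0.00000000e+00,  0.00000000e+00,  0.00000000e+00,
         1.00000000e+00]])}
{'clock': 0.15, 'q': array([-1.17522271,  0.6897908 , -0.19452415,  1.56603382,  0.1573401 ,
        0.90248368, -0.21512609]), 'qd': array([-0.00010642, -0.00167263, -0.00093483, -0.00361923,  0.00075194,
        0.00068494,  0.00040297]), 'joint_torque': array([-1.50301799e-03, -5.27855980e+01, -1.26845196e+00, -1.53584987e+01,
       -5.25564468e-02,  3.97154567e-03,  1.13193742e-04]), 'tool_pos': array([0.22108575, 0.58408408, 0.21211354]), 'eef_rot': array([ 1.79875949e-01,  9.83689080e-01, -6.59055091e-04, -5.66888483e-05]), 'contact_force': array([ 0.63958775, -0.22924222, -0.0023456 ]), 'moment': array([0.01754897, 0.04443262, 0.0587045 ]), 'opening': 0.9986326414457356} 0.0187
```

View pics/scene0.png

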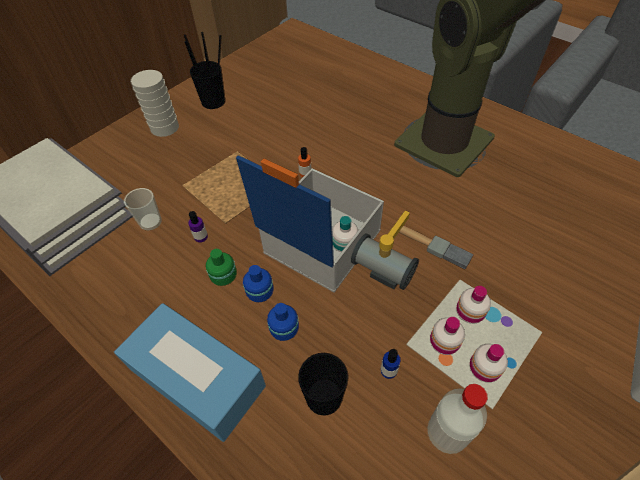

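View pics/top0.png

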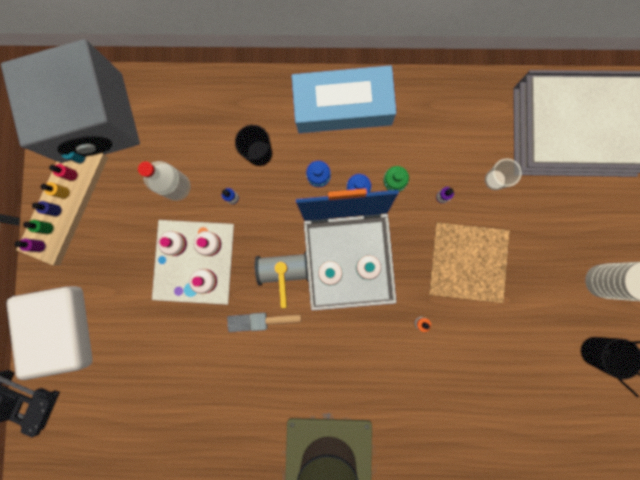

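View pics/wrist0.png

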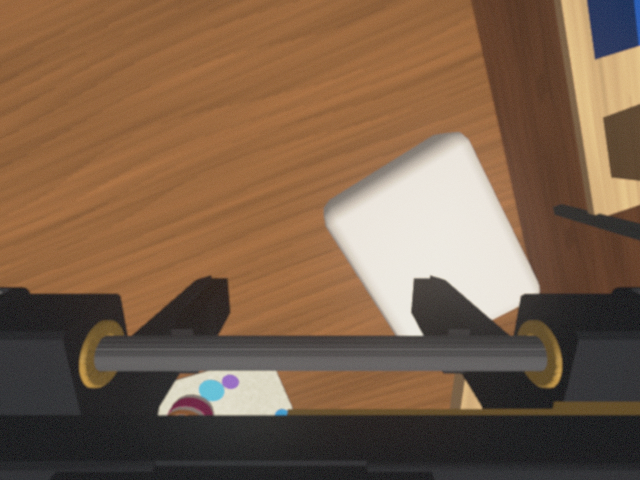

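The top view shows the box in the middle with two teal jars at about (330,273) and (370,267). Three magenta jars stand on the sheet on the left, the cork mat is on the right, and the duct and damper are to the left of the box.

```bash
python3 - <<'E'
import cv2
f=cv2.imread('pics/top0.png')
cv2.imwrite('pics/c1.png',cv2.resize(f[175:335,140:320],None,fx=4,fy=3.75*4/3.75,interpolation=3)[:600])
cv2.imwrite('pics/c2.png',cv2.resize(f[180:330,270:430],None,fx=4,fy=4,interpolation=3))
E
```

```text
(no output)
```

View pics/c1.png

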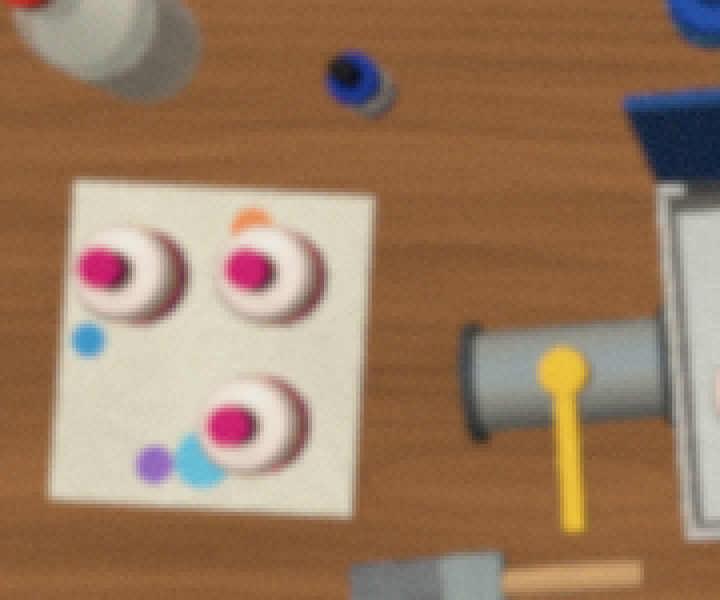

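View pics/c2.png

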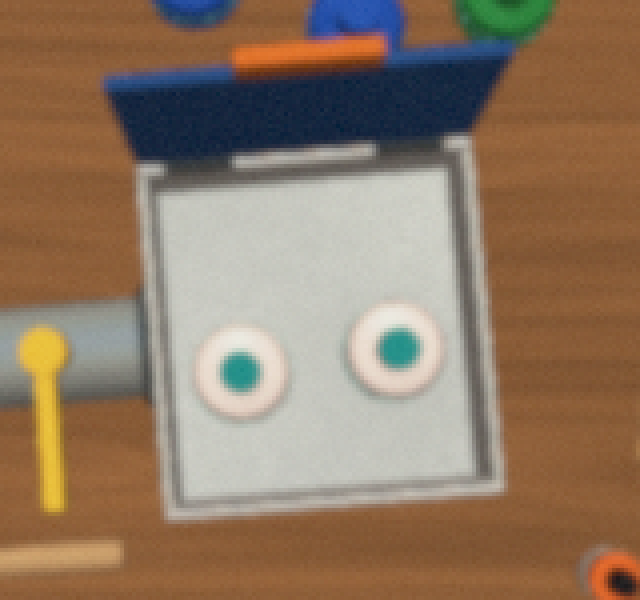

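```bash
cat >> h.py <<'E'
RNG={'mag':((155,120,80),(178,255,255)),'teal':((80,110,60),(96,255,255))}
def blobs(f,col,amin=15):
    hsv=cv2.cvtColor(f,cv2.COLOR_BGR2HSV); m=cv2.inRange(hsv,*RNG[col])
    n,l,s,c=cv2.connectedComponentsWithStats(m)
    return [(c[i],s[i]) for i in range(1,n) if s[i][4]>=amin]
E
python3 - <<'E'
from h import *
s,K,C=snap('top')
P={k:px2w(K,C,u,v,.105) for k,(u,v) in dict(FL=(311.75,310),FR=(396.25,302.5),BR=(388.75,214.25),BL=(304.25,221.25)).items()}
print(P); print('w',np.linalg.norm(P['FL']-P['FR']),np.linalg.norm(P['BL']-P['BR']),'d',np.linalg.norm(P['FL']-P['BL']),np.linalg.norm(P['FR']-P['BR']))
c=sum(P.values())/4; ex=(P['BL']+P['BR']-P['FL']-P['FR']); ey=(P['FL']+P['BL']-P['FR']-P['BR'])
print('c',c,np.degrees(np.arctan2(ex[1],ex[0])),np.degrees(np.arctan2(-ey[0],ey[1])))
hb=px2w(K,C,280.5,268,.119);he=px2w(K,C,283.25,308,.119);print('damp',hb,he,np.linalg.norm(hb-he),np.degrees(np.arctan2(*(he-hb)[1::-1])))
for uv in [(158,220),(233.5,224),(228.5,304),(152.5,300)]: print('sheet',px2w(K,C,*uv,.002))
for uv in [(436.5,224),(509,231),(504,301),(430.5,296)]: print('mat',px2w(K,C,*uv,.004))
for col in RNG:
  for cc,st in blobs(s['frame'],col): print(col,cc,st,px2w(K,C,*cc,.07))
s,K,C=snap('scene')
for col in RNG:
  for cc,st in blobs(s['frame'],col): print(col,cc,st,px2w(K,C,*cc,.07))
E
```

```text
{'FL': array([0.37034683, 0.04237012, 0.105     ]), 'FR': array([ 0.3909329 , -0.14689482,  0.105     ]), 'BR': array([ 0.58999297, -0.12835241,  0.105     ]), 'BL': array([0.5709045 , 0.06372663, 0.105     ])}
w 0.19038121386912182 0.19302519502674925 d 0.2016915432232139 0.1999218151441665
c [ 0.4805443  -0.04228762  0.105     ] 5.7016707373355455 5.93961148742399
damp [0.46312145 0.11360481 0.119     ] [0.37442012 0.105166   0.119     ] 0.0891018480547297 -174.56538795108384
sheet [0.58052193 0.44069008 0.002     ]
sheet [0.57345917 0.24888636 0.002     ]
sheet [0.37374131 0.25467451 0.002     ]
sheet [0.37977619 0.44538527 0.002     ]
mat [ 0.58139011 -0.25768574  0.004     ]
mat [ 0.56687469 -0.43568578  0.004     ]
mat [ 0.39485161 -0.42190352  0.004     ]
mat [ 0.40345021 -0.24330572  0.004     ]
mag [ 65.23560209 172.39267016] [ 54 164  22  16 191] [0.68416604 0.64470273 0.07      ]
mag [165.08536585 241.7804878 ] [160 237  11  10  82] [0.52095101 0.39494968 0.07      ]
mag [201.7375 242.1   ] [197 238  11   9  80] [0.52168301 0.30759363 0.07      ]
mag [ 25.4 249. ] [ 21 247
[... 590 characters left out ...]
024 315.97637795] [457 301  28  22 127] [0.48626615 0.32098829 0.07      ]
mag [451.79679144 324.47058824] [445 317  15  16 187] [0.51984319 0.30739206 0.07      ]
mag [441.04273504 347.47863248] [430 333  29  21 117] [0.57205935 0.31523557 0.07      ]
mag [495.1314554  352.08450704] [487 344  17  17 213] [0.51898999 0.3948672  0.07      ]
mag [480.71969697 374.23484848] [470 359  31  23 132] [0.57181611 0.39405192 0.07      ]
teal [344.675      222.39166667] [340 216  11  14 120] [0.45064286 0.00070421 0.07      ]
teal [337.79487179 246.74358974] [333 242  11   9  39] [0.51213474 0.03011642 0.07      ]
teal [493.03726708 314.70807453] [485 307  16  15 161] [0.45324917 0.35769119 0.07      ]
```

```bash
cat >> h.py <<'E'
BO=np.array([.4803,-.0422]); BY=np.radians(5.8)
def box(x,y): 
    c,s=np.cos(BY),np.sin(BY); return BO+[c*x-s*y,s*x+c*y]
def tobox(p):
    c,s=np.cos(BY),np.sin(BY); d=np.array(p[:2])-BO; return np.array([c*d[0]+s*d[1],-s*d[0]+c*d[1]])
def go(x,y,z,yaw=None):
    "print needed shift in tool units(2.5cm) and yaw turn"
    st=r.get_state(); M=R.from_quat(st['eef_rot']).as_matrix()
    h=np.arctan2(M[1,1],M[0,1]); tilt=np.degrees(np.arccos(-M[2,2]))
    want=BY+np.pi/2 if yaw is None else yaw
    turn=-(want-h)/(2*np.pi)
    Ry=np.column_stack([[np.cos(want+np.pi/2),np.sin(want+np.pi/2),0],[np.cos(want),np.sin(want),0],[0,0,-1]])
    d=np.array([x,y,z])-st['tool_pos']
    print('t%.2f pos %s tilt%.2f open %.2f F %s turnz %.4f | dp(after turn) %s  | dp now %s'%(st['clock'],st['tool_pos'].round(4),tilt,st['opening'],st['contact_force'].round(1),turn,(Ry.T@d/.025).round(2),(M.T@d/.025).round(2)))
E
python3 - <<'E'
from h import *
go(.4545,.004,.20)
print(tobox((.4545,.004)),tobox((.471,-.088)))
E
```

```text
t0.25 pos [0.2211 0.5843 0.2124] tilt0.05 open 1.00 F [-0.3 -0.1  0.6] turnz -0.0737 | dp(after turn) [ -6.94 -24.03   0.49]  | dp now [-16.94 -18.4    0.51]
[-0.02099912  0.04857074] [-0.01388077 -0.04462571]
```

move_arm(turn=[[0,0,-0.0184],[0,0,-0.0184],[0,0,-0.0184],[0,0,-0.0184]], dp=[[0,0,0],[0,0,0],[0,0,0],[0,0,0]], jaw=[0,0,0,0], newtons=20)

```text
clock: 0.58
tool_pos: [0.2212, 0.5845, 0.2126]
eef_rot: [-0.053, 0.999, -0.0, 0.0]
contact_force: [-0.4, -0.4, -0.5]
opening: 0.722
```

```bash
python3 -c "
from h import *
go(.4545,.004,.20);print(r.get_state()['q'])"
```

```text
t0.58 pos [0.2212 0.5845 0.2126] tilt0.01 open 0.72 F [-0.4 -0.4 -0.5] turnz 0.0008 | dp(after turn) [ -6.94 -24.04   0.5 ]  | dp now [ -6.81 -24.08   0.51]
[-1.10205648  0.69975739 -0.32881305  1.56120923  0.26365475  0.92480491
  0.15872357]
```

move_arm(turn=[[0,0,0],[0,0,0],[0,0,0],[0,0,0],[0,0,0],[0,0,0],[0,0,0],[0,0,0],[0,0,0],[0,0,0]], dp=[[-0.3,-1,0],[-0.3,-1,0],[-0.3,-1,0],[-0.3,-1,0],[-0.3,-1,0],[-0.3,-1,0],[-0.3,-1,0],[-0.3,-1,0],[-0.3,-1,0],[-0.3,-1,0]], jaw=[0,0,0,0,0,0,0,0,0,0])

```text
clock: 1.42
tool_pos: [0.3213, 0.3422, 0.2128]
eef_rot: [-0.05, 0.999, 0.0, 0.0]
contact_force: [0.7, 0.4, -0.3]
opening: 0.497
```

move_arm(turn=[[0,0,0],[0,0,0],[0,0,0],[0,0,0],[0,0,0],[0,0,0],[0,0,0],[0,0,0],[0,0,0],[0,0,0]], dp=[[-0.3,-1,0],[-0.3,-1,0],[-0.3,-1,0],[-0.3,-1,0],[-0.3,-1,0],[-0.3,-1,0],[-0.3,-1,0],[-0.3,-1,0],[-0.3,-1,0],[-0.3,-1,0]], jaw=[0,0,0,0,0,0,0,0,0,0])

```text
clock: 2.25
tool_pos: [0.4211, 0.1009, 0.2128]
eef_rot: [-0.05, 0.999, 0.0, 0.0]
contact_force: [0.9, 0.3, -0.2]
opening: 0.499
```

```bash
python3 -c "
from h import *
go(.4545,.004,.20);print(r.get_state()['q'])"
```

```text
t2.25 pos [0.4211 0.1009 0.2128] tilt0.02 open 0.50 F [ 0.9  0.3 -0.2] turnz -0.0001 | dp(after turn) [-0.94 -3.99  0.51]  | dp now [-0.94 -3.99  0.51]
[-0.07032509  0.46635982 -0.39870308  2.10906889  0.30519448  0.61999765
  0.99029985]
```

move_arm(turn=[[0,0,0],[0,0,0],[0,0,0],[0,0,0],[0,0,0]], dp=[[-0.2,-0.9,0.3],[-0.2,-0.9,0.3],[-0.2,-0.9,0.3],[-0.2,-0.9,0.3],[-0.14,-0.39,0.31]], jaw=[0,0,0,0,0])

```text
clock: 2.67
tool_pos: [0.4546, 0.002, 0.1745]
eef_rot: [-0.048, 0.999, -0.001, -0.0]
contact_force: [0.9, -0.5, 0.2]
opening: 0.497
```

```bash
python3 -c "
from h import *
s,K,C=snap('wrist','w1.png'); 
for c,st in blobs(s['frame'],'teal'): print(c,st,px2w(K,C,*c,.075))
s,K,C=snap('top','t1.png'); 
for col in RNG:
  for c,st in blobs(s['frame'],col): print(col,c,st[4],px2w(K,C,*c,.072))
go(.4545,.004,.060)"
```

```text
[322.91451613 234.18870968] [310 221  27  28 620] [0.45690729 0.00355958 0.075     ]
[209.99188312 242.1038961 ] [196 228  30  28 616] [ 0.4732623  -0.09168742  0.075     ]
mag [ 65.25263158 172.37894737] 190 [0.68376138 0.64346478 0.072     ]
mag [ 27.08695652 240.08695652] 23 [0.51920306 0.72571638 0.072     ]
mag [165.09876543 241.83950617] 81 [0.52067087 0.39416857 0.072     ]
mag [201.69620253 242.05063291] 79 [0.52165576 0.3071125  0.072     ]
mag [ 25.22222222 248.88888889] 18 [0.49815488 0.72882042 0.072     ]
mag [197.13580247 281.08641975] 81 [0.42975992 0.31433729 0.072     ]
teal [ 72.728 156.424] 125 [0.72292114 0.62757265 0.072     ]
teal [188.44827586 290.82758621] 58 [0.40664895 0.3339238  0.072     ]
t2.77 pos [0.454  0.0036 0.174 ] tilt0.10 open 0.49 F [ 0.4 -0.   0.9] turnz -0.0007 | dp(after turn) [-0.02  0.01  4.56]  | dp now [-0.03  0.01  4.56]
```

View pics/w1.png

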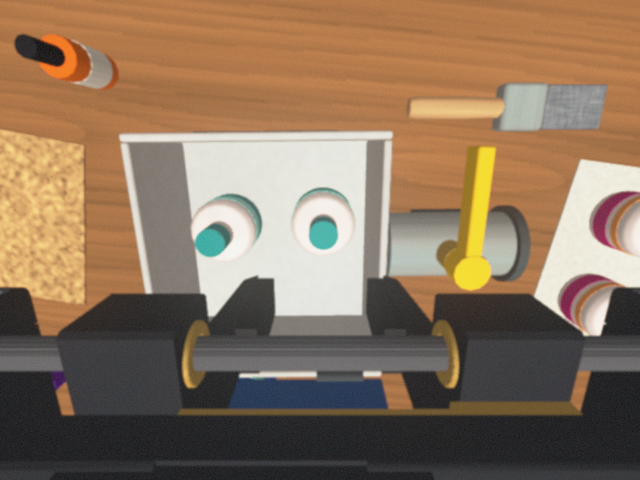

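The wrist view shows the two teal knobs at (323,234) and (210,242) and agrees with the top view to within 2–4 mm. I'll descend on the nearer one.

move_arm(turn=[[0,0,0],[0,0,0],[0,0,0],[0,0,0],[0,0,0],[0,0,0],[0,0,0]], dp=[[-0.04,0,0.9],[-0.04,0,0.9],[0,0,0.9],[0,0,0.9],[0,0,0.6],[0,0,0.36],[0,0,0]], jaw=[0,0,0,0,0,0,0])

```text
clock: 3.35
tool_pos: [0.4551, 0.0078, 0.0597]
eef_rot: [-0.052, 0.999, 0.001, -0.001]
contact_force: [0.1, 0.8, -0.4]
opening: 0.501
```

move_arm(turn=[[0,0,0],[0,0,0],[0,0,0],[0,0,0],[0,0,0]], dp=[[0,0,0],[0,0,0],[0,0,0],[0,0,0],[0,0,0]], jaw=[1,1,1,1,1], newtons=20)

```text
clock: 3.77
tool_pos: [0.4571, 0.0047, 0.0624]
eef_rot: [-0.05, 0.999, -0.001, 0.001]
contact_force: [-0.2, -0.0, 11.2]
opening: 0.147
```

move_arm(turn=[[0,0,0],[0,0,0],[0,0,0],[0,0,0],[0,0,0],[0,0,0]], dp=[[0,0,-0.3],[0,0,-0.8],[0,0,-1],[0,0,-1],[0,0,-1],[0,0,-1]], jaw=[1,1,1,1,1,1])

```text
clock: 4.27
tool_pos: [0.4557, 0.0055, 0.1904]
eef_rot: [-0.05, 0.999, 0.0, 0.0]
contact_force: [0.4, -0.0, -0.5]
opening: 0.003
```

```bash
python3 -c "
from h import *
s,K,C=snap('wrist','w2.png'); 
go(.487,-.300,.186)"
```

```text
t4.32 pos [0.4583 0.0059 0.1941] tilt0.44 open 0.01 F [ 1.2 -1.   2.8] turnz -0.0001 | dp(after turn) [  0.09 -12.29   0.32]  | dp now [  0.09 -12.29   0.32]
```

View pics/w2.png

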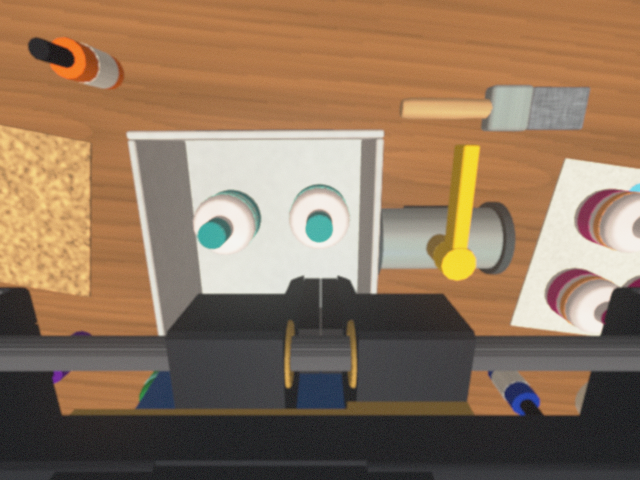

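```bash
python3 -c "
from h import *
s,K,C=snap('wrist'); 
for c,st in blobs(s['frame'],'teal'): print(c,st,px2w(K,C,*c,.075))
st=r.get_state(); print(st['tool_pos'],w2px(K,C,st['tool_pos']),w2px(K,C,[.457,.004,.088]),w2px(K,C,[.457,.004,.056]))
s,K,C=snap('scene','s2.png')
for c,st in blobs(s['frame'],'teal'): print(c,st,px2w(K,C,*c,.075))
f=s['frame'];cv2.imwrite('pics/s2c.png',cv2.resize(f[130:300,230:430],None,fx=3.5,fy=3.5,interpolation=3))
"
```

```text
[635.39583333 183.3125    ] [629 180  11   7  48] [0.39355609 0.27428591 0.075     ]
[318.46678967 222.7804428 ] [306 210  26  27 542] [0.4565714  0.00337357 0.075     ]
[212.50738007 229.86346863] [199 217  29  26 542] [ 0.47282858 -0.09143905  0.075     ]
[0.45832747 0.00582024 0.19218789] [321.48990397 275.79056474] [319.06778085 226.91604074] [319.16931389 218.54882765]
[344.74590164 222.47540984] [340 216  11  14 122] [0.45402458 0.00340151 0.075     ]
[337.825 246.825] [333 242  11   9  40] [0.5151539  0.03253758 0.075     ]
[493.03726708 314.70807453] [485 307  16  15 161] [0.45652427 0.35780562 0.075     ]
```

View pics/s2c.png

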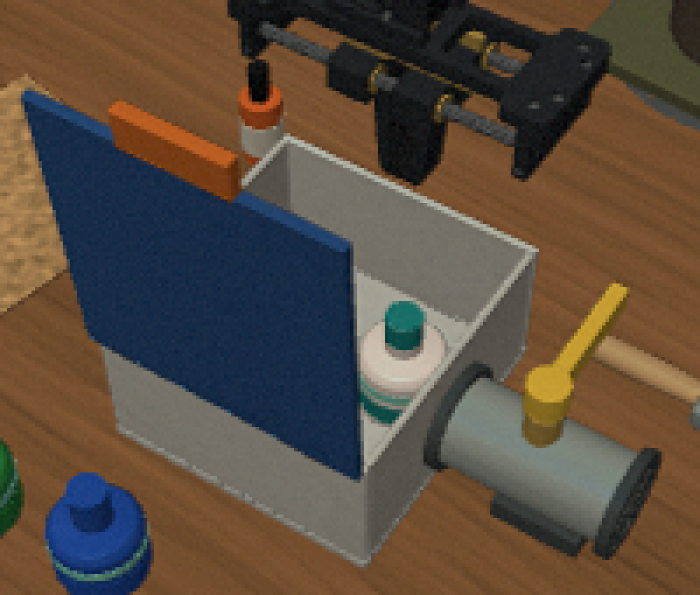

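```bash
python3 -c "
from h import *
s,K,C=snap('scene'); st=r.get_state(); print(st['tool_pos'],w2px(K,C,st['tool_pos']),st['opening'])
go(.4565,.0035,.060)
"
```

```text
[0.45629856 0.00530574 0.18925299] [345.97144563 187.08678124] 0.004243775316035858
t4.47 pos [0.4563 0.0053 0.1893] tilt0.11 open 0.00 F [-0.8  0.3 -0.2] turnz -0.0002 | dp(after turn) [-0.   -0.07  5.17]  | dp now [ 0.01 -0.07  5.17]
```

move_arm(turn=[[0,0,0],[0,0,0],[0,0,0],[0,0,0],[0,0,0],[0,0,0],[0,0,0],[0,0,0],[0,0,0]], dp=[[0,0,0],[0,0,0],[0,0,0],[0,0,0],[0,-0.05,0.9],[0,0,0.9],[0,0,0.9],[0,0,0.6],[0,0,0]], jaw=[0,0,0,0,0,0,0,0,0])

```text
clock: 5.22
tool_pos: [0.4543, 0.0043, 0.1034]
eef_rot: [-0.051, 0.999, -0.0, -0.003]
contact_force: [-0.2, -0.3, 0.0]
opening: 0.498
```

```bash
python3 -c "
from h import *
go(.4565,.0035,.060)
s,K,C=snap('wrist','w3.png')
s,K,C=snap('scene','s3.png')
f=s['frame'];cv2.imwrite('pics/s3c.png',cv2.resize(f[130:300,230:430],None,fx=3.5,fy=3.5,interpolation=3))
"
```

```text
t5.22 pos [0.4543 0.0043 0.1034] tilt0.33 open 0.50 F [-0.2 -0.3  0. ] turnz 0.0000 | dp(after turn) [-0.09 -0.04  1.73]  | dp now [-0.1  -0.04  1.73]
```

View pics/w3.png

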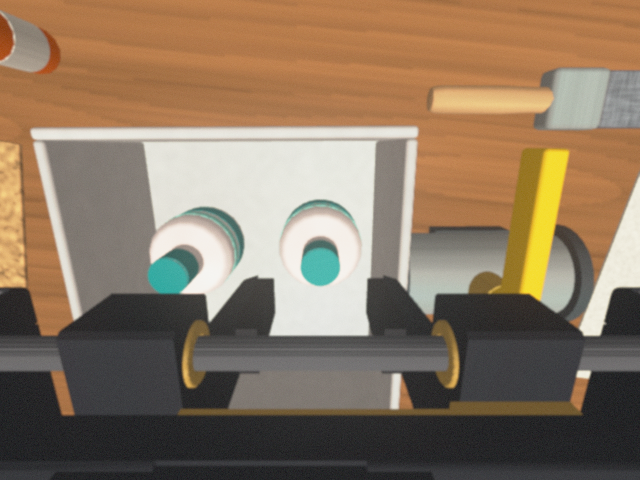

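View pics/s3c.png

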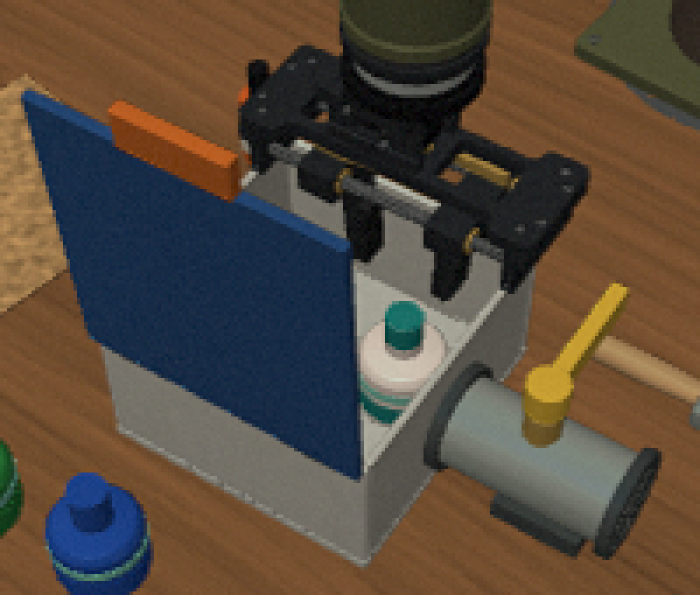

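```bash
python3 -c "
from h import *
for n in ('scene','wrist'):
  s,K,C=snap(n); st=r.get_state(); p=st['tool_pos']; M=R.from_quat(st['eef_rot']).as_matrix()
  print(n,p,'tcp',w2px(K,C,p),'L',w2px(K,C,p+M[:,1]*.022),'R',w2px(K,C,p-M[:,1]*.022),'knobtop',w2px(K,C,[.4565,.0035,.088]),'neck',w2px(K,C,[.4565,.0035,.058]))
  for c,b in blobs(s['frame'],'teal'): print(c,b)
"
```

```text
scene [0.45638891 0.00445349 0.10625124] tcp [344.75225286 214.08032088] L [353.59159166 218.40289787] R [336.04951365 209.82454326] knobtop [344.20029501 219.37790041] neck [343.93818824 228.03996261]
[344.7107438  222.43801653] [340 216  11  14 121]
[337.825 246.825] [333 242  11   9  40]
[493.03726708 314.70807453] [485 307  16  15 161]
wrist [0.45674703 0.00440157 0.10662515] tcp [321.51549653 277.88486236] L [361.0788784  277.91505819] R [281.94634608 277.85466214] knobtop [319.95467687 265.44556983] neck [319.96403347 250.19017914]
[319.92778793 260.64716636] [ 302  243   37   37 1094]
[169.47336245 270.4419214 ] [ 150  251   41   38 1145]
```

```bash
python3 -c "
from h import *
s,K,C=snap('scene'); st=r.get_state(); p=st['tool_pos']; M=R.from_quat(st['eef_rot']).as_matrix()
x0,y0,x1,y1=300,150,400,260;k=7
f=cv2.resize(s['frame'][y0:y1,x0:x1],None,fx=k,fy=k,interpolation=3)
def dot(P,c):
  u,v=w2px(K,C,P); cv2.circle(f,(int((u-x0+.5)*k),int((v-y0+.5)*k)),3,c,-1)
dot(p,(0,0,255))
for sg in (1,-1):
  for xx in (-.009,.009):
    for zz in (0,-.03): dot(p+M@np.array([xx,sg*.022,zz]),(0,255,0))
    dot(p+M@np.array([xx,sg*.0395,0]),(255,255,0))
f=f[:600]
cv2.imwrite('pics/s4.png',f); print(p)
"
```

```text
[0.45691544 0.00437261 0.10680309]
```

View pics/s4.png

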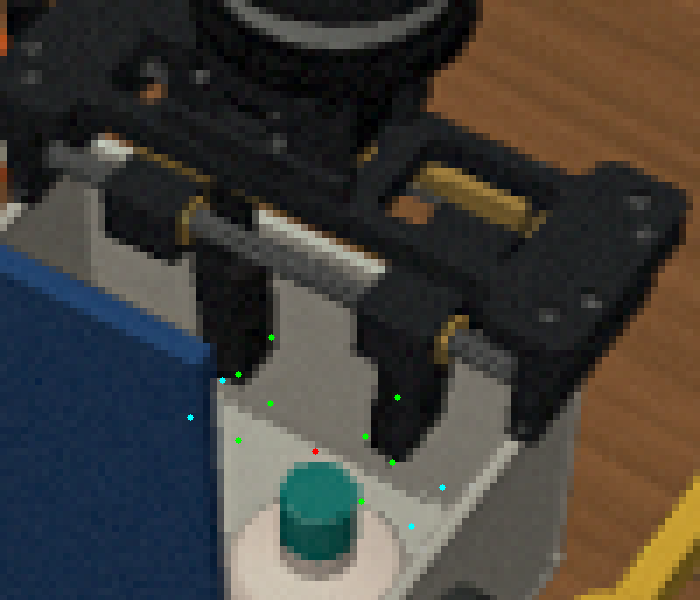

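```bash
python3 -c "
from h import *
s,K,C=snap('wrist','w4.png'); print(C)
for nm,(x,y,z) in dict(FR=(-.101,-.096,.105),FL=(-.101,.096,.105),FRf=(-.095,-.09,.006),FLf=(-.095,.09,.006),ductend_top=(0,.221,.075),dhub=(0,.156,.119)).items():
  p=box(x,y); print(nm,w2px(K,C,[*p,z]))
"
```

```text
[[-1.01118245e-01 -9.56371072e-01 -2.74097563e-01  3.85485532e-01]
 [ 9.94874259e-01 -9.70507108e-02 -2.83966283e-02 -3.80543790e-03]
 [ 5.56350523e-04 -2.75564027e-01  9.61282559e-01  2.78153631e-01]
 [ 0.00000000e+00  0.00000000e+00  0.00000000e+00  1.00000000e+00]]
FR [ 28.52363333 120.45893676]
FL [417.70333004 120.49856913]
FRf [144.59355226 136.69046656]
FLf [373.74391198 136.7076133 ]
ductend_top [580.58386346 284.28017625]
dhub [521.53283399 317.94080778]
```

View pics/w4.png

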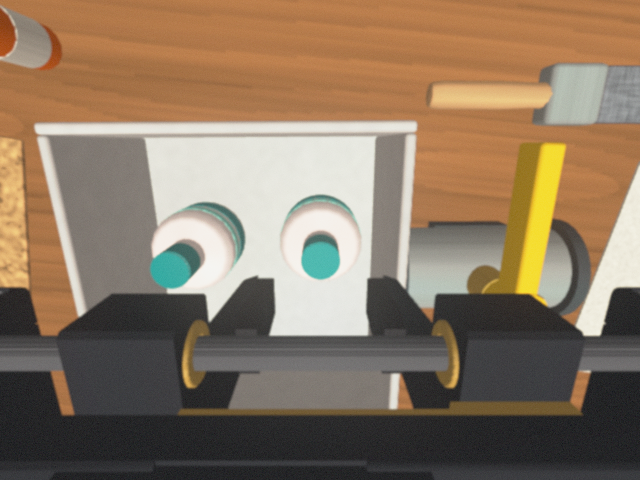

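move_arm(turn=[[0,0,0],[0,0,0],[0,0,0],[0,0,0],[0,0,0]], dp=[[0,0,0.7],[0,0,0.7],[0,0,0.4],[0,0,0.1],[0,0,0]], jaw=[0,0,0,0,0])

```text
clock: 5.93
tool_pos: [0.4563, 0.0043, 0.0585]
eef_rot: [-0.05, 0.999, -0.0, -0.0]
contact_force: [-0.1, -0.1, 0.4]
opening: 0.5
```

```bash
cat > sc.py <<'E'
from h import *
import sys
s,K,C=snap('scene'); st=r.get_state(); p=st['tool_pos']; M=R.from_quat(st['eef_rot']).as_matrix()
x0,y0,x1,y1=[int(v) for v in sys.argv[2:6]];k=float(sys.argv[6])
f=cv2.resize(s['frame'][y0:y1,x0:x1],None,fx=k,fy=k,interpolation=3)[:600,:800]
cv2.imwrite('pics/'+sys.argv[1],f); print(st['clock'],p,st['contact_force'],st['opening'])
E
python3 sc.py s5.png 300 160 400 260 6
```

```text
5.9833 [0.45653014 0.00430051 0.05893685] [ 0.48079495 -0.25666969  1.11984479] 0.4989508863734854
```

View pics/s5.png

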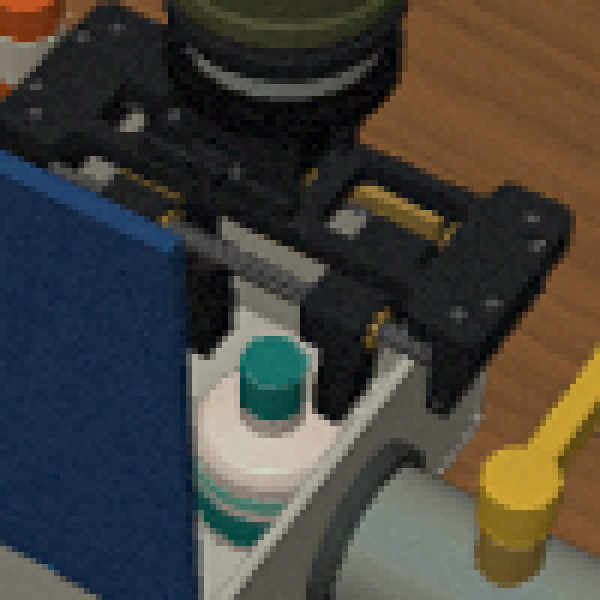

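move_arm(turn=[[0,0,0],[0,0,0],[0,0,0]], dp=[[0,0,0.1],[0,0,0.1],[0,0,0]], jaw=[0,0,0])

```text
clock: 6.23
tool_pos: [0.4565, 0.0043, 0.0536]
eef_rot: [-0.05, 0.999, 0.0, 0.0]
contact_force: [-0.2, 0.2, 0.6]
opening: 0.503
```

move_arm(turn=[[0,0,0],[0,0,0],[0,0,0]], dp=[[0,0,0.1],[0,0,0.1],[0,0,0]], jaw=[0,0,0])

```text
clock: 6.48
tool_pos: [0.4561, 0.0042, 0.0481]
eef_rot: [-0.05, 0.999, 0.0, -0.0]
contact_force: [1.1, -0.3, -0.1]
opening: 0.497
```

move_arm(turn=[[0,0,0],[0,0,0],[0,0,0]], dp=[[0,0,0.1],[0,0,0.1],[0,0,0]], jaw=[0,0,0])

```text
clock: 6.73
tool_pos: [0.456, 0.0043, 0.043]
eef_rot: [-0.05, 0.999, -0.0, -0.0]
contact_force: [-0.0, 0.6, -0.3]
opening: 0.497
```

```bash
python3 sc.py s6.png 300 160 400 260 6; python3 -c "
from h import *
s,K,C=snap('wrist','w6.png');print(r.get_state()['contact_force'])
for c,b in blobs(s['frame'],'teal'): print(c,b,px2w(K,C,*c,.075))"
```

```text
6.7833 [0.45600719 0.00426714 0.04316263] [ 0.57820889 -0.91626127 -0.4707528 ] 0.5012148324096203
[ 1.35543636 -0.19885995 -0.05164498]
[320.16900136 311.60732038] [ 293  286   55   50 2213] [0.46020122 0.0038454  0.075     ]
[ 89.97902098 306.1958042 ] [ 79 294  28  24 143] [ 0.46825849 -0.10301393  0.075     ]
```

View pics/s6.png

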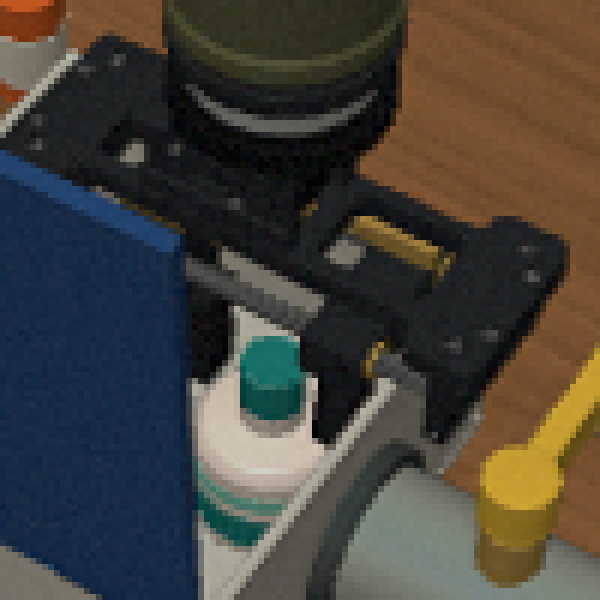

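View pics/w6.png

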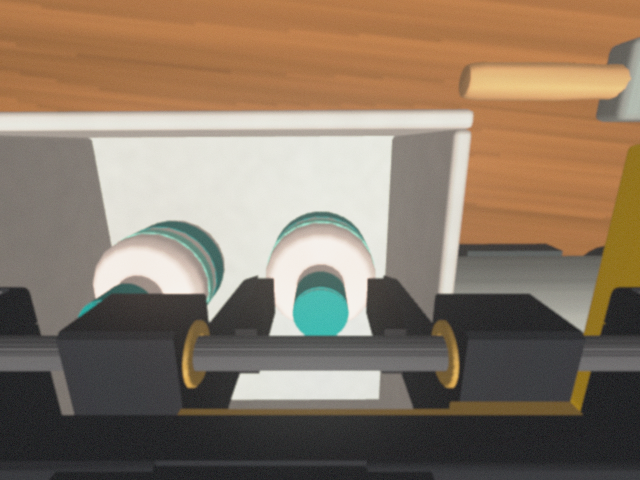

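move_arm(turn=[[0,0,0],[0,0,0],[0,0,0],[0,0,0],[0,0,0],[0,0,0],[0,0,0]], dp=[[0,0,0.15],[0,0,0],[0,0,0],[0,0,0],[0,0,0],[0,0,0],[0,0,0]], jaw=[0,1,1,1,1,1,1], newtons=20)

```text
clock: 7.42
tool_pos: [0.4562, 0.0043, 0.0397]
eef_rot: [-0.05, 0.999, 0.0, -0.0]
contact_force: [0.8, -0.9, -0.9]
opening: 0.264
```

```bash
python3 sc.py s7.png 300 160 400 260 6; python3 -c "
from h import *
s,K,C=snap('wrist','w7.png')"
```

```text
7.4667 [0.45619599 0.00427685 0.03969297] [-0.61668968  0.11459021 -1.4609659 ] 0.2654501401432578
```

View pics/w7.png

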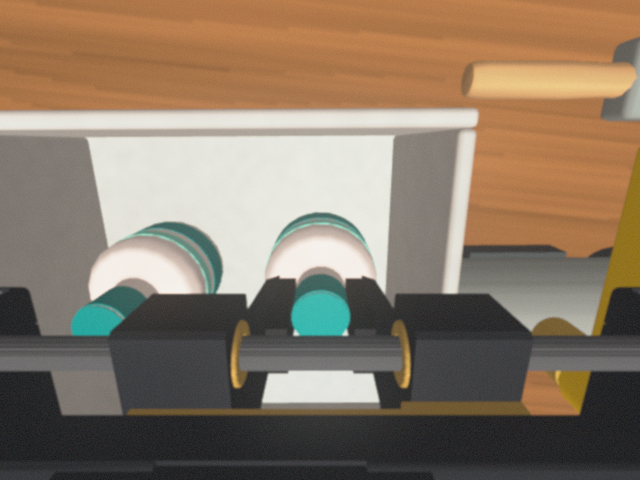

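The gripper now holds the knob: opening 0.264 × 88 mm ≈ 23 mm. So the fingertips end about 19 mm above the reported TCP, and the grip offset is TCP = foot + 34 mm.

move_arm(turn=[[0,0,0],[0,0,0],[0,0,0],[0,0,0],[0,0,0],[0,0,0],[0,0,0]], dp=[[0,0,-0.3],[0,0,-0.7],[0,0,-1],[0,0,-1],[0,0,-1],[0,0,-1],[0,0,-0.8]], jaw=[1,1,1,1,1,1,1])

```text
clock: 8.1
tool_pos: [0.4559, 0.0041, 0.1869]
eef_rot: [-0.05, 0.999, -0.0, 0.0]
contact_force: [0.4, 0.3, -1.9]
opening: 0.262
```

```bash
python3 -c "
from h import *
s,K,C=snap('wrist','w8.png')
go(.487,-.300,.18)"
```

```text
t8.15 pos [0.4579 0.0043 0.1895] tilt0.36 open 0.26 F [ 0.2 -0.8  0.2] turnz -0.0001 | dp(after turn) [  0.07 -12.23   0.38]  | dp now [  0.06 -12.23   0.39]
```

View pics/w8.png

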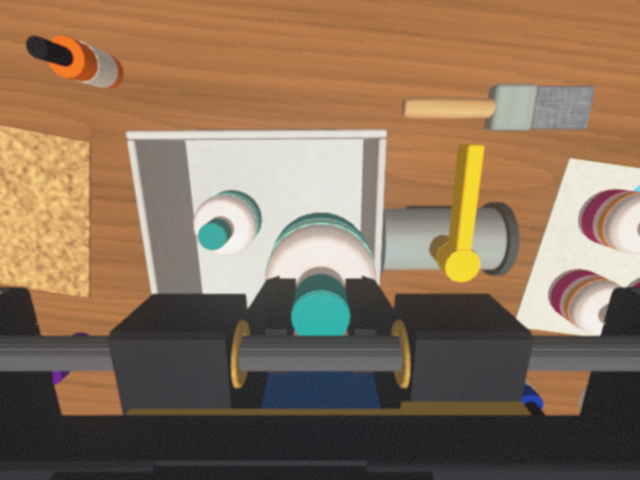

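move_arm(turn=[[0,0,0],[0,0,0],[0,0,0],[0,0,0],[0,0,0],[0,0,0],[0,0,0],[0,0,0],[0,0,0],[0,0,0]], dp=[[0.02,-0.5,0],[0.02,-1,0],[0.02,-1,0],[0.02,-1,0],[0.02,-1,0],[0.02,-1,0],[0.02,-1,0],[0.02,-1,0],[0.02,-1,0],[0.02,-1,0]], jaw=[1,1,1,1,1,1,1,1,1,1])

```text
clock: 8.98
tool_pos: [0.4741, -0.2338, 0.1844]
eef_rot: [-0.05, 0.999, 0.0, -0.001]
contact_force: [1.5, -0.2, -2.3]
opening: 0.267
```

move_arm(turn=[[0,0,0],[0,0,0],[0,0,0],[0,0,0],[0,0,0],[0,0,0],[0,0,0],[0,0,0]], dp=[[0.02,-1,0],[0.02,-1,0],[0.02,-1,0],[0.02,-1,0],[0.02,-1,0],[0.02,-0.6,0],[0,-0.3,0],[0,0,0]], jaw=[1,1,1,1,1,1,1,1])

```text
clock: 9.65
tool_pos: [0.4859, -0.3813, 0.184]
eef_rot: [-0.049, 0.999, -0.0, -0.001]
contact_force: [-1.0, -0.4, -2.4]
opening: 0.265
```

```bash
python3 -c "
from h import *
go(.487,-.380,.039)"
```

```text
t9.65 pos [ 0.4859 -0.3813  0.184 ] tilt0.07 open 0.27 F [-1.  -0.4 -2.4] turnz -0.0006 | dp(after turn) [-0.05  0.05  5.8 ]  | dp now [-0.06  0.05  5.8 ]
```

move_arm(turn=[[0,0,0],[0,0,0],[0,0,0],[0,0,0],[0,0,0],[0,0,0],[0,0,0],[0,0,0],[0,0,0]], dp=[[0,0,0.5],[0,0,1],[0,0,1],[0,0,1],[0,0,1],[0,0,0.7],[0,0,0.4],[0,0,0.1],[0,0,0]], jaw=[1,1,1,1,1,1,1,1,1])

```text
clock: 10.4
tool_pos: [0.4871, -0.3784, 0.0421]
eef_rot: [-0.051, 0.999, 0.001, -0.0]
contact_force: [0.3, 0.2, -1.9]
opening: 0.266
```

move_arm(turn=[[0,0,0],[0,0,0]], dp=[[0,0,0.08],[0,0,0]], jaw=[1,1])

```text
clock: 10.57
tool_pos: [0.4878, -0.3798, 0.0412]
eef_rot: [-0.05, 0.999, -0.0, 0.001]
contact_force: [0.2, -0.2, -1.8]
opening: 0.263
```

move_arm(turn=[[0,0,0],[0,0,0],[0,0,0]], dp=[[0,0,0.08],[0,0,0.04],[0,0,0]], jaw=[1,1,1])

```text
clock: 10.82
tool_pos: [0.4874, -0.38, 0.0378]
eef_rot: [-0.05, 0.999, -0.0, 0.001]
contact_force: [0.0, 0.6, 1.0]
opening: 0.263
```

move_arm(turn=[[0,0,0],[0,0,0],[0,0,0],[0,0,0],[0,0,0],[0,0,0],[0,0,0],[0,0,0],[0,0,0],[0,0,0]], dp=[[0,0,0],[0,0,0],[0,0,0],[0,0,-0.3],[0,0,-1],[0,0,-1],[0,0,-1],[0,0.5,-1],[0,1,-1],[0,1,-0.5]], jaw=[0,0,0,0,0,0,0,0,0,0])

```text
clock: 11.65
tool_pos: [0.4819, -0.318, 0.1855]
eef_rot: [-0.049, 0.999, -0.001, 0.002]
contact_force: [-0.2, 1.3, 0.0]
opening: 0.497
```

```bash
python3 -c "
from h import *
go(.472,-.089,.18)
s,K,C=snap('top','t2.png'); 
for col in RNG:
  for c,st in blobs(s['frame'],col): print(col,c,st[4],px2w(K,C,*c,.072))"
```

```text
t11.65 pos [ 0.4819 -0.318   0.1855] tilt0.30 open 0.50 F [-0.2  1.3  0. ] turnz -0.0005 | dp(after turn) [-0.53  9.15  0.22]  | dp now [-0.51  9.16  0.2 ]
mag [ 65.24210526 172.36842105] 190 [0.68378666 0.64349198 0.072     ]
mag [165.08536585 241.7804878 ] 82 [0.52081008 0.39420671 0.072     ]
mag [ 26.59259259 240.40740741] 27 [0.51841828 0.72686098 0.072     ]
mag [201.69620253 242.05063291] 79 [0.52165576 0.3071125  0.072     ]
mag [ 26.         248.57142857] 21 [0.49894293 0.72699227 0.072     ]
mag [197.13580247 281.08641975] 81 [0.42975992 0.31433729 0.072     ]
teal [ 72.58677686 156.55371901] 121 [0.72259961 0.62789844 0.072     ]
teal [369.38888889 266.61111111] 54 [ 0.47104285 -0.08811776  0.072     ]
teal [188.40816327 290.7755102 ] 49 [0.40676837 0.33402333 0.072     ]
```

View pics/t2.png

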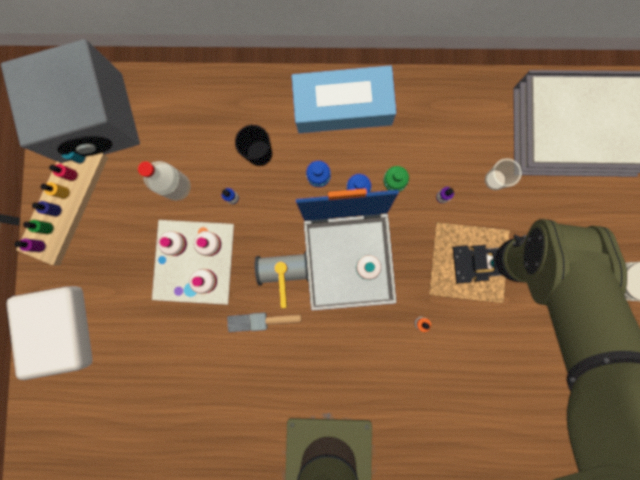

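The dry jar is placed, and dryA is unchanged at about (.471,-.088). Next I'll fetch it.

move_arm(turn=[[0,0,0],[0,0,0],[0,0,0],[0,0,0],[0,0,0],[0,0,0],[0,0,0],[0,0,0],[0,0,0],[0,0,0]], dp=[[-0.05,1,0],[-0.05,1,0],[-0.05,1,0],[-0.05,1,0],[-0.05,1,0],[-0.05,1,0],[-0.05,1,0],[-0.05,1,0],[-0.1,0.8,0.1],[0,0.35,0.1]], jaw=[0,0,0,0,0,0,0,0,0,0])

```text
clock: 12.53
tool_pos: [0.4706, -0.0852, 0.1778]
eef_rot: [-0.053, 0.999, 0.001, 0.001]
contact_force: [-0.2, 0.6, -0.1]
opening: 0.502
```

```bash
python3 -c "
from h import *
s,K,C=snap('wrist','w9.png')
for c,b in blobs(s['frame'],'teal',100): print(c,b,px2w(K,C,*c,.075))
go(.472,-.0895,.040)"
```

```text
[ 48.97260274 195.55381605] [ 22 172  39  54 511] [ 0.46487008 -0.31265866  0.075     ]
[317.25415282 231.50996678] [304 218  27  28 602] [ 0.4721315  -0.08825522  0.075     ]
t12.58 pos [ 0.4701 -0.0848  0.1773] tilt0.11 open 0.50 F [-0.2  1.4  0.9] turnz 0.0008 | dp(after turn) [-0.06 -0.19  5.49]  | dp now [-0.05 -0.2   5.49]
```

View pics/w9.png

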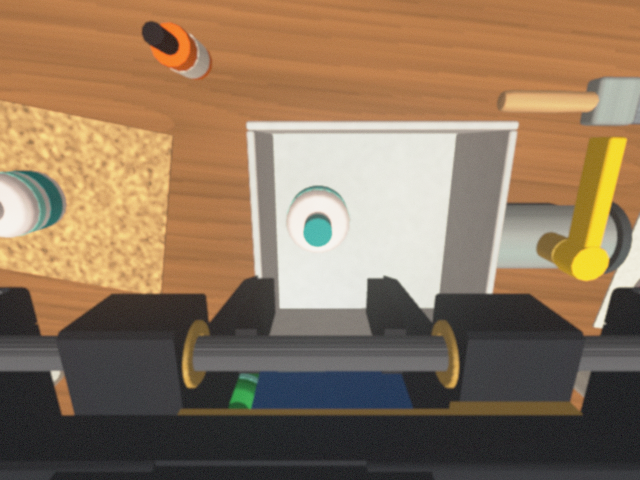

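move_arm(turn=[[0,0,0],[0,0,0],[0,0,0],[0,0,0],[0,0,0],[0,0,0],[0,0,0],[0,0,0]], dp=[[-0.06,-0.14,0.7],[0,0,1],[0,0,1],[0,0,1],[0,0,0.9],[0,0,0.6],[0,0,0.29],[0,0,0]], jaw=[0,0,0,0,0,0,0,0])

```text
clock: 13.25
tool_pos: [0.4712, -0.0927, 0.0387]
eef_rot: [-0.05, 0.999, -0.0, -0.001]
contact_force: [-0.6, 0.1, 0.9]
opening: 0.5
```

move_arm(turn=[[0,0,0],[0,0,0],[0,0,0],[0,0,0],[0,0,0],[0,0,0]], dp=[[0,0,0],[0,0,0],[0,0,0],[0,0,0],[0,0,0],[0,0,0]], jaw=[1,1,1,1,1,1])

```text
clock: 13.75
tool_pos: [0.4724, -0.0919, 0.0405]
eef_rot: [-0.05, 0.999, -0.0, 0.001]
contact_force: [-0.3, 0.5, 3.0]
opening: 0.267
```

Gripped. I'll lift it and carry it to (.487,-.297).

move_arm(turn=[[0,0,0],[0,0,0],[0,0,0],[0,0,0],[0,0,0],[0,0,0],[0,0,0]], dp=[[0,0,-0.3],[0,0,-0.7],[0,0,-1],[0,0,-1],[0,0,-1],[0,0,-1],[0,0,-0.7]], jaw=[1,1,1,1,1,1,1])

```text
clock: 14.33
tool_pos: [0.4718, -0.0923, 0.1847]
eef_rot: [-0.05, 0.999, -0.0, 0.0]
contact_force: [-0.0, 0.7, -2.3]
opening: 0.267
```

```bash
python3 -c "
from h import *
go(.487,-.297,.18)"
```

```text
t14.33 pos [ 0.4718 -0.0923  0.1847] tilt0.06 open 0.27 F [-0.   0.7 -2.3] turnz -0.0002 | dp(after turn) [ 0.22 -8.21  0.19]  | dp now [ 0.21 -8.21  0.19]
```

move_arm(turn=[[0,0,0],[0,0,0],[0,0,0],[0,0,0],[0,0,0],[0,0,0],[0,0,0],[0,0,0],[0,0,0],[0,0,0]], dp=[[0.02,-0.5,0],[0.03,-1,0],[0.03,-1,0],[0.03,-1,0],[0.03,-1,0],[0.03,-1,0],[0.03,-1,0],[0.02,-1,0],[0,-0.7,0],[0,0,0]], jaw=[1,1,1,1,1,1,1,1,1,1])

```text
clock: 15.17
tool_pos: [0.4854, -0.3021, 0.1821]
eef_rot: [-0.047, 0.999, -0.002, -0.001]
contact_force: [0.4, 0.0, -2.3]
opening: 0.266
```

move_arm(turn=[[0,0,0],[0,0,0],[0,0,0],[0,0,0],[0,0,0],[0,0,0],[0,0,0],[0,0,0]], dp=[[0,0,0.5],[0,0,1],[0,0,1],[0,0,1],[0,0,1],[0,0,0.8],[0,0,0.35],[0,0,0]], jaw=[1,1,1,1,1,1,1,1])

```text
clock: 15.83
tool_pos: [0.4857, -0.2947, 0.0398]
eef_rot: [-0.051, 0.999, 0.001, -0.002]
contact_force: [0.3, 0.5, -0.9]
opening: 0.265
```

move_arm(turn=[[0,0,0],[0,0,0],[0,0,0]], dp=[[0,0,0.06],[0,0,0.04],[0,0,0]], jaw=[1,1,1])

```text
clock: 16.08
tool_pos: [0.4878, -0.2969, 0.0398]
eef_rot: [-0.05, 0.999, -0.001, 0.001]
contact_force: [0.1, -0.0, -2.3]
opening: 0.264
```

move_arm(turn=[[0,0,0],[0,0,0],[0,0,0]], dp=[[0,0,0.06],[0,0,0.04],[0,0,0]], jaw=[1,1,1])

```text
clock: 16.33
tool_pos: [0.4879, -0.2961, 0.0374]
eef_rot: [-0.05, 0.999, -0.0, 0.001]
contact_force: [-1.7, 1.8, 5.2]
opening: 0.264
```

move_arm(turn=[[0,0,0],[0,0,0],[0,0,0],[0,0,0],[0,0,0],[0,0,0],[0,0,0],[0,0,0],[0,0,0],[0,0,0]], dp=[[0,0,0],[0,0,0],[0,0,0],[0,0,-0.3],[0,0,-1],[0,0,-1],[0,0,-1],[0,0.5,-1],[0,1,-1],[0,1,-0.5]], jaw=[0,0,0,0,0,0,0,0,0,0])

```text
clock: 17.17
tool_pos: [0.482, -0.2348, 0.1843]
eef_rot: [-0.049, 0.999, -0.001, 0.002]
contact_force: [1.1, 0.2, -0.0]
opening: 0.502
```

move_arm(turn=[[0,0,0],[0,0,0],[0,0,0],[0,0,0],[0,0,0],[0,0,0],[0,0,0],[0,0,0],[0,0,0],[0,0,0]], dp=[[-0.05,1,0],[-0.05,1,0],[-0.05,1,0],[-0.05,1,0],[-0.05,1,0],[-0.05,1,0],[-0.05,1,0],[-0.05,1,0],[-0.05,1,0],[-0.05,1,0]], jaw=[0,0,0,0,0,0,0,0,0,0])

```text
clock: 18.0
tool_pos: [0.468, 0.0168, 0.1817]
eef_rot: [-0.05, 0.999, -0.0, 0.0]
contact_force: [0.9, -0.3, 0.1]
opening: 0.505
```

```bash
python3 -c "
from h import *
go(.43,.3145,.18)
s,K,C=snap('top','t3.png'); 
for col in RNG:
  for c,st in blobs(s['frame'],col): print(col,c,st[4],px2w(K,C,*c,.072))"
```

```text
t18.00 pos [0.468  0.0168 0.1817] tilt0.04 open 0.51 F [ 0.9 -0.3  0.1] turnz -0.0001 | dp(after turn) [ 0.31 12.    0.07]  | dp now [ 0.32 12.    0.07]
mag [ 65.23560209 172.39267016] 191 [0.68372743 0.64350424 0.072     ]
mag [ 26.88461538 240.07692308] 26 [0.5192187  0.72620737 0.072     ]
mag [165.09876543 241.83950617] 81 [0.52067087 0.39416857 0.072     ]
mag [201.69620253 242.05063291] 79 [0.52165576 0.3071125  0.072     ]
mag [ 25.38888889 248.72222222] 18 [0.49855844 0.72844441 0.072     ]
mag [197.13580247 281.08641975] 81 [0.42975992 0.31433729 0.072     ]
teal [ 72.61157025 156.44628099] 121 [0.7228631  0.62785353 0.072     ]
teal [459.35294118 261.66176471] 68 [ 0.48632823 -0.29616841  0.072     ]
teal [496.28169014 262.46478873] 71 [ 0.48600494 -0.38105117  0.072     ]
teal [188.49152542 290.89830508] 59 [0.40648627 0.33381511 0.072     ]
```

View pics/t3.png

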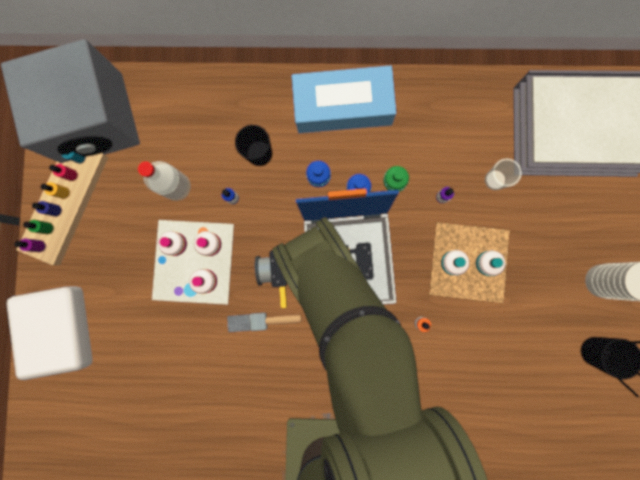

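Both teal jars stand on the mat, and the wet jars have not moved. Next is wet jar C.

move_arm(turn=[[0,0,0],[0,0,0],[0,0,0],[0,0,0],[0,0,0],[0,0,0],[0,0,0],[0,0,0],[0,0,0],[0,0,0]], dp=[[0.03,1,0],[0.03,1,0],[0.03,1,0],[0.03,1,0],[0.03,1,0],[0.03,1,0],[0.03,1,0],[0.03,1,0],[0.03,1,0],[0.03,1,0]], jaw=[0,0,0,0,0,0,0,0,0,0])

```text
clock: 18.88
tool_pos: [0.4353, 0.2648, 0.1817]
eef_rot: [-0.05, 0.999, 0.0, 0.0]
contact_force: [0.3, -0.8, 0.3]
opening: 0.495
```

move_arm(turn=[[0,0,0],[0,0,0],[0,0,0],[0,0,0]], dp=[[0,1,0],[0,0.7,0],[0,0.3,0],[0,0,0]], jaw=[0,0,0,0])

```text
clock: 19.22
tool_pos: [0.4301, 0.3154, 0.1816]
eef_rot: [-0.052, 0.999, 0.001, 0.0]
contact_force: [0.1, -0.3, -0.3]
opening: 0.498
```

```bash
python3 -c "
from h import *
s,K,C=snap('wrist','w10.png')
for c,b in blobs(s['frame'],'mag',100): print(c,b,px2w(K,C,*c,.072))
go(.43,.3145,.036)"
```

```text
[317.95576619 228.15323855] [305 213  27  30 633] [0.43013867 0.31288558 0.072     ]
[303.64814815 272.16666667] [281 268  44  14 108] [0.47252342 0.30416781 0.072     ]
[300.51162791 321.4124031 ] [288 306  25  30 645] [0.52278071 0.30573671 0.072     ]
t19.27 pos [0.4304 0.3132 0.1813] tilt0.02 open 0.50 F [-1.1 -1.2 -0.1] turnz 0.0000 | dp(after turn) [0.01 0.05 5.81]  | dp now [0.01 0.05 5.81]
```

View pics/w10.png

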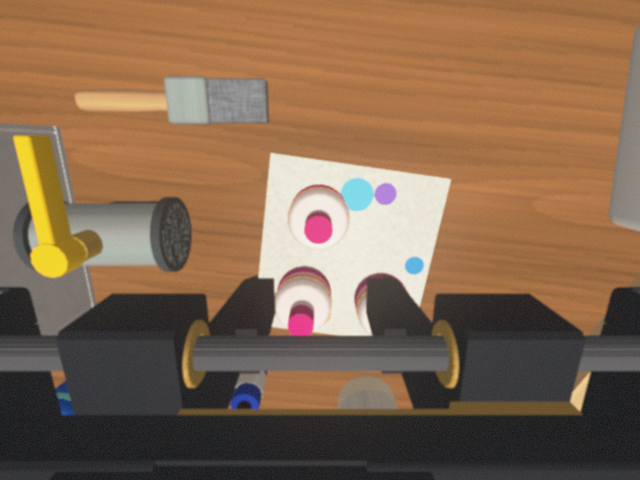

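move_arm(turn=[[0,0,0],[0,0,0],[0,0,0],[0,0,0],[0,0,0],[0,0,0],[0,0,0],[0,0,0]], dp=[[0,0,0.7],[0,0,1],[0,0,1],[0,0,1],[0,0,1],[0,0,0.7],[0,0,0.37],[0,0,0]], jaw=[0,0,0,0,0,0,0,0])

```text
clock: 19.93
tool_pos: [0.4301, 0.3109, 0.0355]
eef_rot: [-0.049, 0.999, -0.002, -0.001]
contact_force: [-0.4, -0.0, 0.4]
opening: 0.499
```

move_arm(turn=[[0,0,0],[0,0,0],[0,0,0],[0,0,0],[0,0,0],[0,0,0]], dp=[[0,0,0],[0,0,0],[0,0,0],[0,0,0],[0,0,0],[0,0,0]], jaw=[1,1,1,1,1,1])

```text
clock: 20.43
tool_pos: [0.4313, 0.3139, 0.0381]
eef_rot: [-0.05, 0.999, 0.001, 0.001]
contact_force: [0.1, -0.7, 6.2]
opening: 0.263
```

move_arm(turn=[[0,0,0],[0,0,0],[0,0,0],[0,0,0],[0,0,0],[0,0,0],[0,0,0],[0,0,0]], dp=[[0,0,-0.3],[0,0,-0.7],[0,0,-1],[0,0,-1],[0,0,-1],[0,0,-1],[0,0,-0.8],[0,0,0]], jaw=[1,1,1,1,1,1,1,1])

```text
clock: 21.1
tool_pos: [0.432, 0.3151, 0.186]
eef_rot: [-0.05, 0.999, 0.002, 0.003]
contact_force: [0.0, 0.4, -1.0]
opening: 0.267
```

```bash
python3 -c "
from h import *
print(r.get_state()['q'])
for p in [(.038,0),(-.044,-.042),(-.044,.042)]: print(box(*p)); go(*box(*p),.18)"
```

```text
[-0.47923299  0.62310643 -0.38502526  1.8686155   0.34455007  0.70789281
  0.60959742]
[ 0.51810547 -0.03835986]
t21.10 pos [0.432  0.3151 0.186 ] tilt0.41 open 0.27 F [ 0.   0.4 -1. ] turnz -0.0001 | dp(after turn) [ -2.   -14.41   0.24]  | dp now [ -2.01 -14.41   0.19]
[ 0.44076961 -0.08843147]
t21.10 pos [0.432  0.3151 0.186 ] tilt0.41 open 0.27 F [ 0.   0.4 -1. ] turnz -0.0001 | dp(after turn) [  1.28 -16.09   0.24]  | dp now [  1.27 -16.1    0.17]
[ 0.43228088 -0.00486149]
t21.10 pos [0.432  0.3151 0.186 ] tilt0.41 open 0.27 F [ 0.   0.4 -1. ] turnz -0.0001 | dp(after turn) [  1.28 -12.73   0.24]  | dp now [  1.28 -12.74   0.18]
```

move_arm(turn=[[0,0,0],[0,0,0],[0,0,0],[0,0,0],[0,0,0],[0,0,0],[0,0,0],[0,0,0],[0,0,0],[0,0,0]], dp=[[-0.14,-0.5,0],[-0.14,-1,0],[-0.14,-1,0],[-0.14,-1,0],[-0.14,-1,0],[-0.14,-1,0],[-0.14,-1,0],[-0.14,-1,0],[-0.14,-1,0],[-0.14,-1,0]], jaw=[1,1,1,1,1,1,1,1,1,1])

```text
clock: 21.93
tool_pos: [0.4885, 0.0792, 0.1813]
eef_rot: [-0.05, 0.999, -0.0, -0.001]
contact_force: [1.1, -1.1, -1.7]
opening: 0.266
```

move_arm(turn=[[0,0,0],[0,0,0],[0,0,0],[0,0,0],[0,0,0],[0,0,0],[0,0,0]], dp=[[-0.14,-1,0],[-0.14,-1,0],[-0.14,-1,0],[-0.14,-1,0],[-0.04,-0.6,0],[0,-0.31,0],[0,0,0]], jaw=[1,1,1,1,1,1,1])

```text
clock: 22.52
tool_pos: [0.5157, -0.0421, 0.1813]
eef_rot: [-0.049, 0.999, -0.0, -0.001]
contact_force: [-0.1, -0.6, -1.1]
opening: 0.265
```

```bash
python3 -c "
from h import *
s,K,C=snap('wrist','w11.png');snap('scene','s11.png')
go(*box(.038,0),.042)"
```

```text
t22.62 pos [ 0.5159 -0.0387  0.1817] tilt0.08 open 0.27 F [-0.8 -0.3 -1.3] turnz 0.0001 | dp(after turn) [-0.09  0.01  5.59]  | dp now [-0.09  0.    5.59]
```

View pics/s11.png

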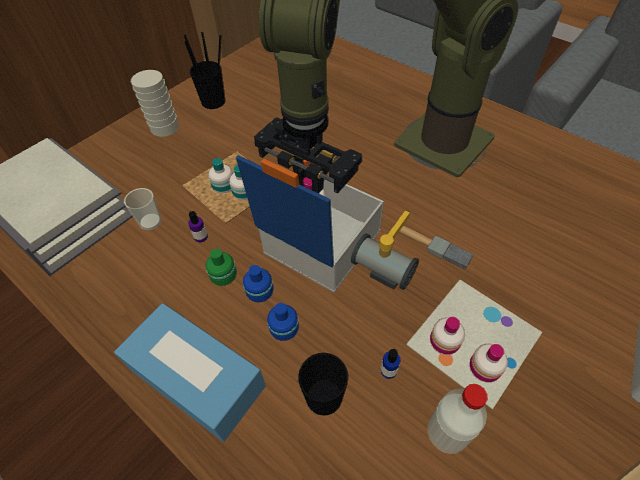

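View pics/w11.png

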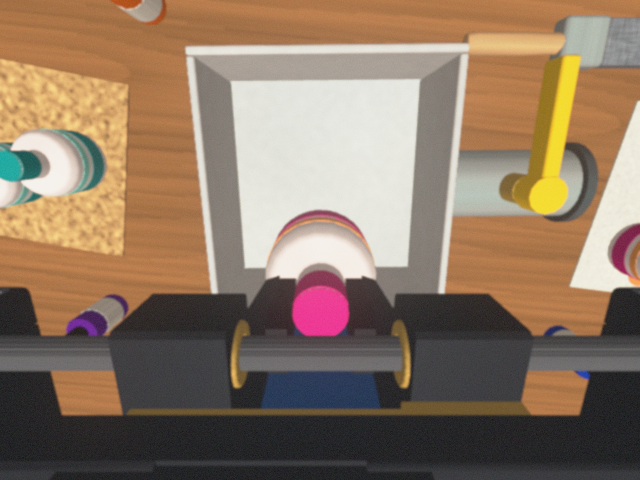

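The jar is held above the back centre of the box. I'll lower it.

move_arm(turn=[[0,0,0],[0,0,0],[0,0,0],[0,0,0],[0,0,0],[0,0,0],[0,0,0],[0,0,0]], dp=[[0,0,0.5],[0,0,1],[0,0,1],[0,0,1],[0,0,1],[0,0,0.6],[0,0,0.3],[0,0,0]], jaw=[1,1,1,1,1,1,1,1])

```text
clock: 23.28
tool_pos: [0.5155, -0.038, 0.0457]
eef_rot: [-0.052, 0.999, 0.001, -0.001]
contact_force: [-0.1, 0.2, -1.8]
opening: 0.263
```

move_arm(turn=[[0,0,0],[0,0,0],[0,0,0]], dp=[[0,0,0.06],[0,0,0.04],[0,0,0]], jaw=[1,1,1])

```text
clock: 23.53
tool_pos: [0.5172, -0.0396, 0.0453]
eef_rot: [-0.05, 0.999, 0.0, 0.001]
contact_force: [-0.1, 0.7, -1.4]
opening: 0.263
```

move_arm(turn=[[0,0,0],[0,0,0],[0,0,0]], dp=[[0,0,0.06],[0,0,0.06],[0,0,0]], jaw=[1,1,1])

```text
clock: 23.78
tool_pos: [0.517, -0.04, 0.0421]
eef_rot: [-0.05, 0.999, -0.0, 0.001]
contact_force: [-0.4, -0.5, 1.9]
opening: 0.263
```

move_arm(turn=[[0,0,0],[0,0,0],[0,0,0],[0,0,0],[0,0,0],[0,0,0],[0,0,0],[0,0,0],[0,0,0],[0,0,0]], dp=[[0,0,0],[0,0,0],[0,0,0],[0,0,-0.3],[0,0,-1],[0,0,-1],[0,0,-1],[0,0,-1],[0,0.5,-1],[0,1,-0.3]], jaw=[0,0,0,0,0,0,0,0,0,0])

```text
clock: 24.62
tool_pos: [0.5145, -0.0056, 0.1849]
eef_rot: [-0.047, 0.999, -0.001, 0.003]
contact_force: [0.3, 0.6, -0.6]
opening: 0.498
```

move_arm(turn=[[0,0,0],[0,0,0],[0,0,0],[0,0,0],[0,0,0],[0,0,0],[0,0,0],[0,0,0],[0,0,0],[0,0,0]], dp=[[0,1,0],[0,1,0],[0,1,0],[0,1,0],[0,1,0],[0,1,0],[-0.3,1,0],[-0.4,1,0],[-0.4,1,0],[-0.4,1,0]], jaw=[0,0,0,0,0,0,0,0,0,0])

```text
clock: 25.45
tool_pos: [0.5248, 0.2511, 0.182]
eef_rot: [-0.05, 0.999, -0.0, -0.0]
contact_force: [1.0, 0.6, 0.4]
opening: 0.499
```

```bash
python3 -c "
from h import *
s,K,C=snap('wrist')
for c,b in blobs(s['frame'],'mag',100): print(c,b,px2w(K,C,*c,.072))
go(.522,.3065,.036)
s,K,C=snap('top','t4.png'); 
for col in RNG:
  for c,st in blobs(s['frame'],col): print(col,c,st[4],px2w(K,C,*c,.072))"
```

```text
[ 49.37020316 172.84424379] [ 24 147  38  58 443] [0.50024147 0.02005734 0.072     ]
[384.75835866 231.14589666] [371 217  29  29 658] [0.52165645 0.30694558 0.072     ]
[483.62002413 239.83835947] [465 225  37  31 829] [0.52064686 0.39522396 0.072     ]
t25.50 pos [0.5256 0.2589 0.1825] tilt0.49 open 0.50 F [2.5 5.6 0.5] turnz 0.0008 | dp(after turn) [-0.05  1.91  5.86]  | dp now [-0.04  1.86  5.88]
mag [ 65.3125     172.35416667] 192 [0.68382364 0.64332261 0.072     ]
mag [ 30.83870968 240.5483871 ] 31 [0.51825632 0.71657142 0.072     ]
mag [349.13636364 247.13636364] 66 [ 0.51565749 -0.04032974  0.072     ]
mag [ 25.75 248.9 ] 20 [0.49815065 0.72754379 0.072     ]
teal [ 72.68852459 156.40163934] 122 [0.72297462 0.62767222 0.072     ]
teal [484.25373134 254.7761194 ] 67 [ 0.50333078 -0.35354497  0.072     ]
teal [459.03174603 261.74603175] 63 [ 0.48611942 -0.29542817  0.072     ]
```

View pics/t4.png

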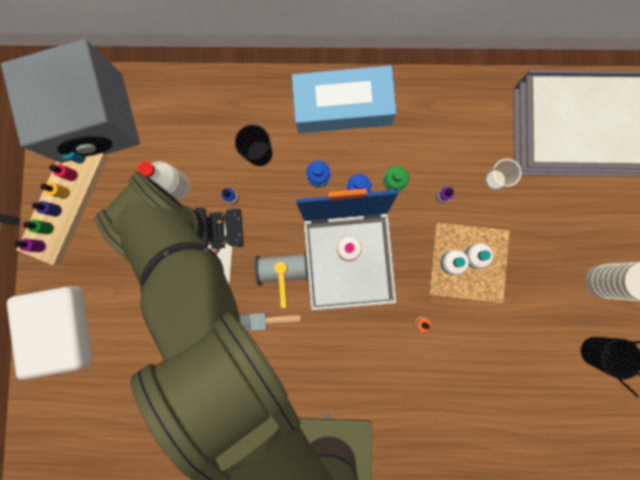

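The top view shows that the far teal jar was knocked to (.503,-.354). It is still upright on the mat. I'll check whether the force reading came from a contact near the rinse bottle.

```bash
python3 -c "
from h import *
snap('scene','s12.png'); print(r.get_state()['contact_force'],r.get_state()['q'])
go(.522,.3065,.036)"
```

```text
[-0.70485506 -0.51330602  0.27702999] [-0.28963495  0.69113104 -0.40852178  1.72587852  0.35922294  0.79804924
  0.80735892]
t25.60 pos [0.5245 0.2525 0.1818] tilt0.11 open 0.50 F [-0.7 -0.5  0.3] turnz 0.0005 | dp(after turn) [-0.12  2.16  5.83]  | dp now [-0.12  2.15  5.84]
```

View pics/s12.png

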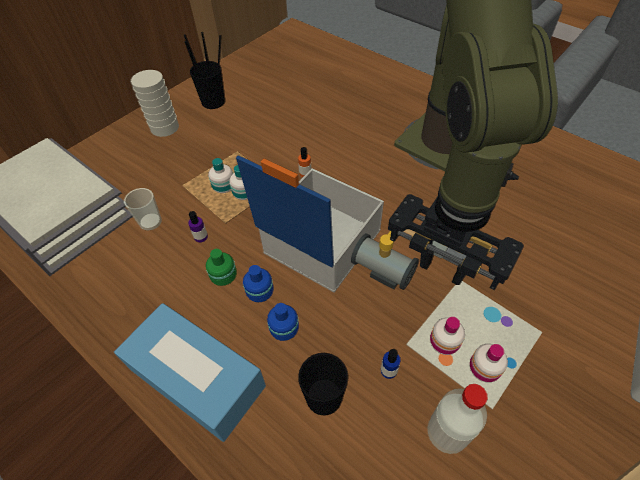

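move_arm(turn=[[0,0,0],[0,0,0],[0,0,0],[0,0,0],[0,0,0],[0,0,0],[0,0,0],[0,0,0],[0,0,0],[0,0,0]], dp=[[-0.06,0.8,0],[-0.06,0.9,0],[0,0.47,0.3],[0,0,1],[0,0,1],[0,0,1],[0,0,1],[0,0,0.9],[0,0,0.6],[0,0,0]], jaw=[0,0,0,0,0,0,0,0,0,0])

```text
clock: 26.43
tool_pos: [0.52, 0.3008, 0.033]
eef_rot: [-0.05, 0.999, -0.003, -0.003]
contact_force: [0.1, -0.5, 0.7]
opening: 0.5
```

```bash
python3 -c "
from h import *
snap('wrist','w13.png')
go(.522,.3068,.036)"
```

```text
t26.48 pos [0.5211 0.3019 0.0349] tilt0.28 open 0.50 F [-0.2 -0.3  0.1] turnz -0.0002 | dp(after turn) [-0.06  0.19 -0.05]  | dp now [-0.06  0.19 -0.05]
```

View pics/w13.png

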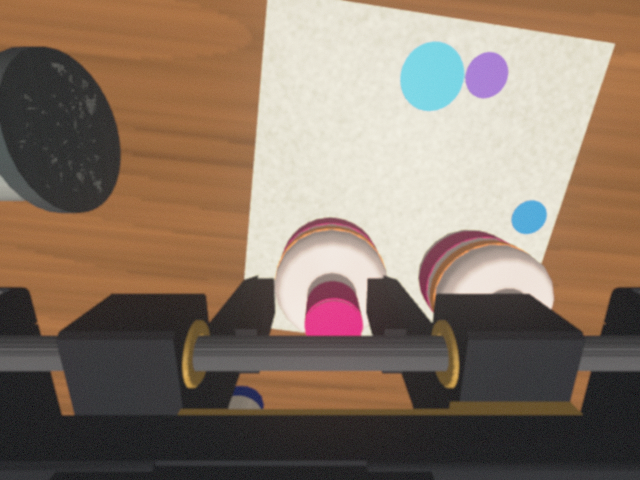

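move_arm(turn=[[0,0,0],[0,0,0],[0,0,0],[0,0,0],[0,0,0],[0,0,0],[0,0,0]], dp=[[-0.04,0.2,-0.05],[0,0,0],[0,0,0],[0,0,0],[0,0,0],[0,0,0],[0,0,0]], jaw=[0,1,1,1,1,1,1])

```text
clock: 27.07
tool_pos: [0.5236, 0.309, 0.0385]
eef_rot: [-0.05, 0.999, -0.0, 0.001]
contact_force: [0.1, -2.0, 5.7]
opening: 0.265
```

move_arm(turn=[[0,0,0],[0,0,0],[0,0,0],[0,0,0],[0,0,0],[0,0,0],[0,0,0],[0,0,0]], dp=[[0,0,-0.3],[0,0,-0.7],[0,0,-1],[0,0,-1],[0,0,-1],[0,0,-1],[0,0,-1],[0,0,0]], jaw=[1,1,1,1,1,1,1,1])

```text
clock: 27.73
tool_pos: [0.5249, 0.3116, 0.1927]
eef_rot: [-0.05, 0.999, 0.003, 0.003]
contact_force: [0.7, 1.1, -1.3]
opening: 0.268
```

```bash
python3 -c "
from h import *
go(*box(-.044,-.042),.18)"
```

```text
t27.73 pos [0.5249 0.3116 0.1927] tilt0.50 open 0.27 F [ 0.7  1.1 -1.3] turnz -0.0001 | dp(after turn) [  4.96 -15.58   0.51]  | dp now [  4.96 -15.58   0.39]
```

move_arm(turn=[[0,0,0],[0,0,0],[0,0,0],[0,0,0],[0,0,0],[0,0,0],[0,0,0],[0,0,0],[0,0,0],[0,0,0]], dp=[[0.3,-0.5,0],[0.5,-1,0],[0.5,-1,0],[0.5,-1,0],[0.5,-1,0],[0.5,-1,0],[0.5,-1,0],[0.5,-1,0],[0.5,-1,0],[0.5,-1,0]], jaw=[1,1,1,1,1,1,1,1,1,1])

```text
clock: 28.57
tool_pos: [0.426, 0.0598, 0.1872]
eef_rot: [-0.051, 0.999, 0.0, -0.001]
contact_force: [0.1, -1.6, -1.5]
opening: 0.265
```

move_arm(turn=[[0,0,0],[0,0,0],[0,0,0],[0,0,0],[0,0,0],[0,0,0],[0,0,0],[0,0,0]], dp=[[0.16,-1,0],[0,-1,0],[0,-1,0],[0,-1,0],[0,-1,0],[0,-0.7,0],[0,-0.38,0],[0,0,0]], jaw=[1,1,1,1,1,1,1,1])

```text
clock: 29.23
tool_pos: [0.4382, -0.0927, 0.1871]
eef_rot: [-0.048, 0.999, -0.0, -0.001]
contact_force: [0.2, 0.4, -1.5]
opening: 0.263
```

```bash
python3 -c "
from h import *
snap('wrist','w14.png')
go(*box(-.044,-.042),.042)"
```

```text
t29.28 pos [ 0.4383 -0.0908  0.1873] tilt0.06 open 0.27 F [ 0.1  0.5 -1.4] turnz -0.0003 | dp(after turn) [-0.11  0.08  5.81]  | dp now [-0.11  0.08  5.81]
```

View pics/w14.png

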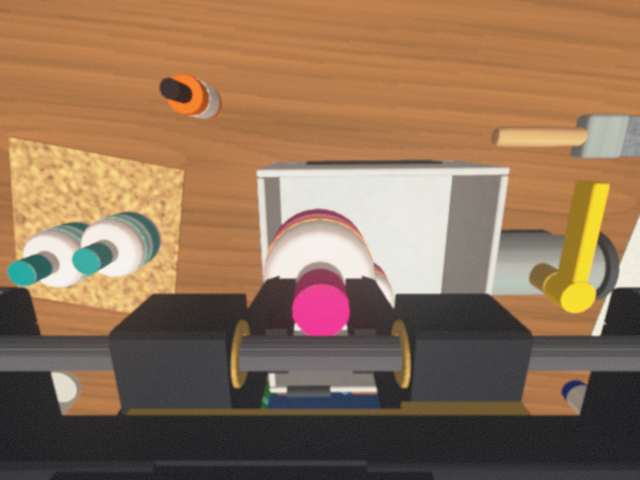

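move_arm(turn=[[0,0,0],[0,0,0],[0,0,0],[0,0,0],[0,0,0],[0,0,0],[0,0,0],[0,0,0]], dp=[[-0.05,0.05,0.5],[0,0,1],[0,0,1],[0,0,1],[0,0,1],[0,0,0.8],[0,0,0.4],[0,0,0]], jaw=[1,1,1,1,1,1,1,1])

```text
clock: 29.95
tool_pos: [0.439, -0.0869, 0.0435]
eef_rot: [-0.052, 0.999, 0.001, -0.002]
contact_force: [-0.1, -0.0, -1.4]
opening: 0.265
```

move_arm(turn=[[0,0,0],[0,0,0],[0,0,0]], dp=[[0,0,0.05],[0,0,0.05],[0,0,0]], jaw=[1,1,1])

```text
clock: 30.2
tool_pos: [0.4403, -0.0886, 0.0433]
eef_rot: [-0.051, 0.999, 0.0, 0.001]
contact_force: [-0.1, -0.1, -2.0]
opening: 0.266
```

move_arm(turn=[[0,0,0],[0,0,0],[0,0,0]], dp=[[0,0,0.05],[0,0,0.05],[0,0,0]], jaw=[1,1,1])

```text
clock: 30.45
tool_pos: [0.4408, -0.0902, 0.0414]
eef_rot: [-0.05, 0.999, -0.001, 0.001]
contact_force: [-0.6, -1.5, 7.7]
opening: 0.267
```

move_arm(turn=[[0,0,0],[0,0,0],[0,0,0],[0,0,0],[0,0,0],[0,0,0],[0,0,0],[0,0,0],[0,0,0],[0,0,0]], dp=[[0,0,0],[0,0,0],[0,0,0],[0,0,-0.3],[0,0,-1],[0,0,-1],[0,0,-1],[0,0,-1],[0,0.5,-1],[0,1,-0.3]], jaw=[0,0,0,0,0,0,0,0,0,0])

```text
clock: 31.28
tool_pos: [0.4374, -0.0544, 0.1828]
eef_rot: [-0.047, 0.999, -0.001, 0.002]
contact_force: [0.0, 0.0, 0.1]
opening: 0.501
```

move_arm(turn=[[0,0,0],[0,0,0],[0,0,0],[0,0,0],[0,0,0],[0,0,0],[0,0,0],[0,0,0],[0,0,0],[0,0,0]], dp=[[0,1,0],[0,1,0],[0,1,0],[0,1,0],[0,1,0],[-0.5,1,0],[-0.5,1,0],[-0.5,1,0],[-0.5,1,0],[-0.5,1,0]], jaw=[0,0,0,0,0,0,0,0,0,0])

```text
clock: 32.12
tool_pos: [0.473, 0.2041, 0.1801]
eef_rot: [-0.05, 0.999, -0.0, -0.0]
contact_force: [0.6, -0.6, -0.4]
opening: 0.504
```

move_arm(turn=[[0,0,0],[0,0,0],[0,0,0],[0,0,0],[0,0,0],[0,0,0],[0,0,0]], dp=[[-0.5,1,0],[-0.5,1,0],[-0.5,1,0],[-0.5,1,0],[-0.4,1,0],[-0.2,0.6,0],[0,0,0]], jaw=[0,0,0,0,0,0,0])

```text
clock: 32.7
tool_pos: [0.5228, 0.3536, 0.18]
eef_rot: [-0.052, 0.999, 0.002, -0.0]
contact_force: [-0.9, 1.0, 0.3]
opening: 0.5
```

```bash
python3 -c "
from h import *
s,K,C=snap('wrist','w15.png')
for c,b in blobs(s['frame'],'mag',100): print(c,b,px2w(K,C,*c,.072))
go(.521,.3945,.036)
s,K,C=snap('top','t5.png'); 
for col in RNG:
  for c,st in blobs(s['frame'],col): print(col,c,st[4],px2w(K,C,*c,.072))"
```

```text
[366.30923077 231.34153846] [353 217  28  29 650] [0.5208802  0.39357269 0.072     ]
[578.04487179 393.30448718] [570 378  17  33 312] [0.6670921  0.63220041 0.072     ]
t32.75 pos [0.5228 0.3506 0.1798] tilt0.08 open 0.50 F [ 0.   0.1 -0.8] turnz 0.0003 | dp(after turn) [-0.11  1.75  5.75]  | dp now [-0.11  1.75  5.75]
mag [ 63.82113821 170.4796748 ] 123 [0.68833895 0.64723293 0.072     ]
mag [ 27.16666667 240.16666667] 24 [0.51901616 0.7255109  0.072     ]
mag [349.13636364 247.13636364] 66 [ 0.51565749 -0.04032974  0.072     ]
mag [ 24.75   248.8125] 16 [0.49831676 0.72997334 0.072     ]
mag [370.46478873 280.94366197] 71 [ 0.43783093 -0.0910093   0.072     ]
teal [ 72.58196721 156.5       ] 122 [0.72273083 0.62791798 0.072     ]
teal [484.17647059 254.79411765] 68 [ 0.50328585 -0.35336702  0.072     ]
teal [459.03174603 261.74603175] 63 [ 0.48611942 -0.29542817  0.072     ]
teal [190.06730769 289.39423077] 104 [0.41006213 0.33024087 0.072     ]
```

View pics/t5.png

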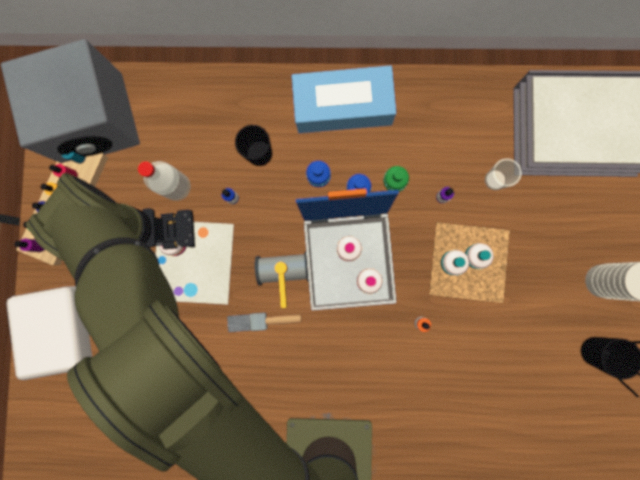

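View pics/w15.png

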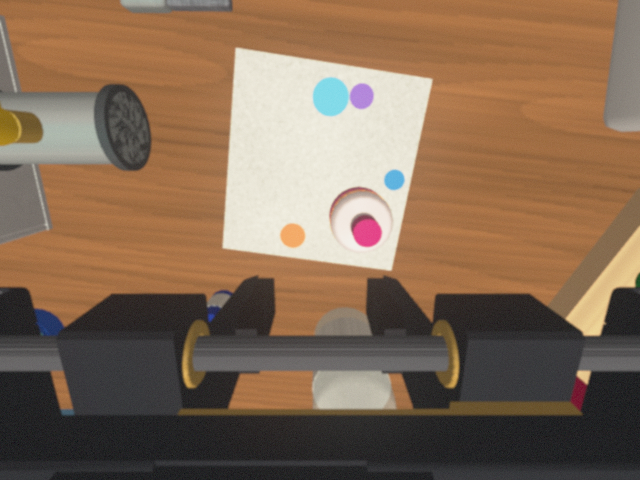

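move_arm(turn=[[0,0,0],[0,0,0],[0,0,0],[0,0,0],[0,0,0],[0,0,0],[0,0,0],[0,0,0],[0,0,0],[0,0,0]], dp=[[0,0.8,0],[0.03,0.6,0],[0,0.36,0.3],[0,0,1],[0,0,1],[0,0,1],[0,0,1],[0,0,0.9],[0,0,0.52],[0,0,0]], jaw=[0,0,0,0,0,0,0,0,0,0])

```text
clock: 33.63
tool_pos: [0.5165, 0.3904, 0.0339]
eef_rot: [-0.051, 0.999, -0.002, -0.002]
contact_force: [-0.9, 0.4, -0.8]
opening: 0.499
```

```bash
python3 -c "
from h import *
snap('wrist','w16.png')
go(.521,.394,.036)"
```

```text
t33.68 pos [0.5176 0.3915 0.0359] tilt0.18 open 0.50 F [-0.3  0.5  0.3] turnz -0.0001 | dp(after turn) [-0.15  0.09 -0.  ]  | dp now [-0.15  0.09 -0.  ]
```

View pics/w16.png

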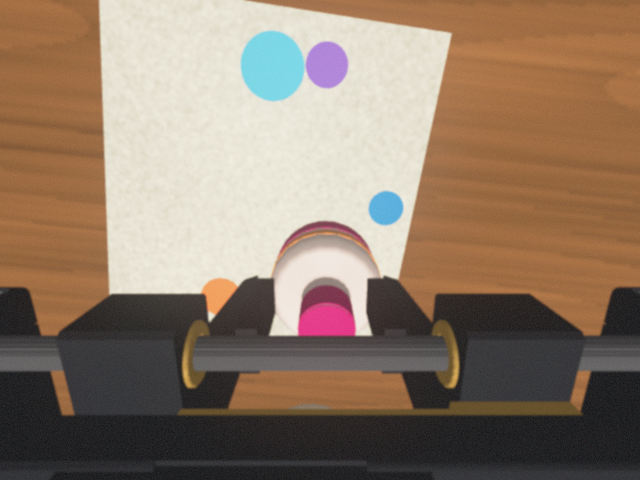

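move_arm(turn=[[0,0,0],[0,0,0],[0,0,0],[0,0,0],[0,0,0],[0,0,0],[0,0,0],[0,0,0]], dp=[[-0.15,0.1,0],[0,0,0],[0,0,0],[0,0,0],[0,0,0],[0,0,0],[0,0,0],[0,0,0]], jaw=[0,0,1,1,1,1,1,1])

```text
clock: 34.35
tool_pos: [0.5224, 0.3952, 0.0377]
eef_rot: [-0.05, 0.999, -0.0, 0.0]
contact_force: [-0.4, -1.6, 4.0]
opening: 0.267
```

move_arm(turn=[[0,0,0],[0,0,0],[0,0,0],[0,0,0],[0,0,0],[0,0,0],[0,0,0],[0,0,0]], dp=[[0,0,-0.3],[0,0,-0.7],[0,0,-1],[0,0,-1],[0,0,-1],[0,0,-1],[0,0,-1],[0,0,0]], jaw=[1,1,1,1,1,1,1,1])

```text
clock: 35.02
tool_pos: [0.5238, 0.3981, 0.1926]
eef_rot: [-0.05, 0.999, 0.003, 0.003]
contact_force: [1.0, 0.9, -0.7]
opening: 0.264
```

```bash
python3 -c "
from h import *
go(*box(-.044,.042),.18); print(tobox((.438,-.091)))"
```

```text
t35.02 pos [0.5238 0.3981 0.1926] tilt0.54 open 0.26 F [ 1.   0.9 -0.7] turnz -0.0001 | dp(after turn) [  5.27 -15.66   0.51]  | dp now [  5.27 -15.67   0.37]
[-0.047015  -0.0442755]
```

move_arm(turn=[[0,0,0],[0,0,0],[0,0,0],[0,0,0],[0,0,0],[0,0,0],[0,0,0],[0,0,0],[0,0,0],[0,0,0]], dp=[[0.3,-0.5,0],[0.5,-1,0],[0.5,-1,0],[0.5,-1,0],[0.5,-1,0],[0.5,-1,0],[0.5,-1,0],[0.5,-1,0],[0.5,-1,0],[0.5,-1,0]], jaw=[1,1,1,1,1,1,1,1,1,1])

```text
clock: 35.85
tool_pos: [0.4252, 0.1457, 0.1867]
eef_rot: [-0.051, 0.999, -0.0, -0.001]
contact_force: [0.7, 0.2, -1.3]
opening: 0.265
```

move_arm(turn=[[0,0,0],[0,0,0],[0,0,0],[0,0,0],[0,0,0],[0,0,0],[0,0,0],[0,0,0]], dp=[[0.4,-1,0],[0,-1,0],[0,-1,0],[0,-1,0],[0,-1,0],[0,-0.7,0],[0,-0.5,0],[0,0,0]], jaw=[1,1,1,1,1,1,1,1])

```text
clock: 36.52
tool_pos: [0.4313, -0.0113, 0.1865]
eef_rot: [-0.048, 0.999, -0.001, -0.001]
contact_force: [0.2, -0.1, -1.5]
opening: 0.265
```

```bash
python3 -c "
from h import *
snap('wrist','w17.png')
go(*box(-.044,.038),.042)"
```

```text
t36.57 pos [ 0.4315 -0.0092  0.1867] tilt0.07 open 0.27 F [ 0.   0.4 -1.2] turnz -0.0005 | dp(after turn) [-0.05  0.01  5.79]  | dp now [-0.05  0.01  5.79]
```

View pics/w17.png

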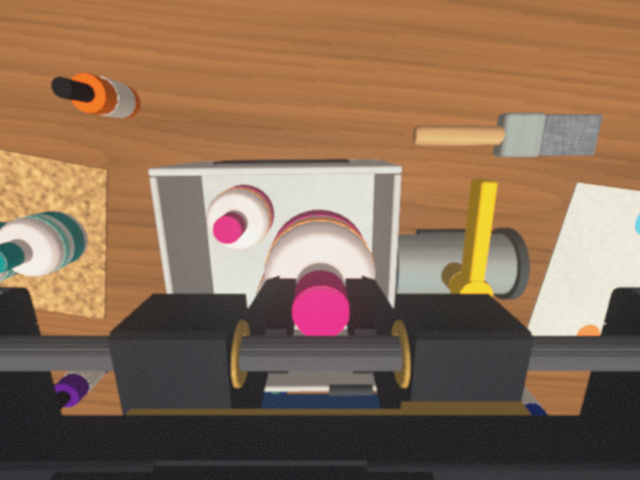

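move_arm(turn=[[0,0,0],[0,0,0],[0,0,0],[0,0,0],[0,0,0],[0,0,0],[0,0,0],[0,0,0]], dp=[[-0.03,0,0.5],[0,0,1],[0,0,1],[0,0,1],[0,0,1],[0,0,0.8],[0,0,0.4],[0,0,0]], jaw=[1,1,1,1,1,1,1,1])

```text
clock: 37.23
tool_pos: [0.4318, -0.0062, 0.0428]
eef_rot: [-0.052, 0.999, 0.0, -0.002]
contact_force: [0.5, -0.5, -1.5]
opening: 0.264
```

move_arm(turn=[[0,0,0],[0,0,0],[0,0,0]], dp=[[0,0,0.05],[0,0,0.05],[0,0,0]], jaw=[1,1,1])

```text
clock: 37.48
tool_pos: [0.4333, -0.0075, 0.0427]
eef_rot: [-0.051, 0.999, 0.0, 0.001]
contact_force: [0.9, 0.1, -1.3]
opening: 0.265
```

move_arm(turn=[[0,0,0],[0,0,0],[0,0,0]], dp=[[0,0,0.05],[0,0,0.04],[0,0,0]], jaw=[1,1,1])

```text
clock: 37.73
tool_pos: [0.4338, -0.0083, 0.041]
eef_rot: [-0.05, 0.999, 0.0, 0.001]
contact_force: [0.5, -0.4, 7.9]
opening: 0.262
```

move_arm(turn=[[0,0,0],[0,0,0],[0,0,0],[0,0,0],[0,0,0],[0,0,0],[0,0,0],[0,0,0],[0,0,0],[0,0,0]], dp=[[0,0,0],[0,0,0],[0,0,0],[0,0,-0.3],[0,0,-1],[0,0,-1],[0,0,-1],[0,0,-1],[0,0,-1],[0,0,-1]], jaw=[0,0,0,0,0,0,0,0,0,0])

```text
clock: 38.57
tool_pos: [0.4323, -0.0083, 0.1987]
eef_rot: [-0.05, 0.999, 0.0, -0.0]
contact_force: [-0.1, 0.4, 0.4]
opening: 0.498
```

move_arm(turn=[[0,0,0],[0,0,0],[0,0,0],[0,0,0],[0,0,0],[0,0,0],[0,0,0],[0,0,0],[0,0,0],[0,0,0]], dp=[[0,1,-1],[0,1,-1],[0,1,-1],[0,1,-1],[0,1,-1],[0,1,-1],[0,1,0],[0,1,0],[0,1,0],[0,0,0]], jaw=[1,1,1,1,1,1,1,1,1,1])

```text
clock: 39.4
tool_pos: [0.4087, 0.221, 0.3479]
eef_rot: [-0.054, 0.999, 0.002, 0.0]
contact_force: [0.2, 0.7, 0.2]
opening: 0.008
```

```bash
python3 -c "
from h import *
s,K,C=snap('top','t6.png'); 
for col in RNG:
  for c,st in blobs(s['frame'],col): print(col,c,st[4],px2w(K,C,*c,.072))
hsv=cv2.cvtColor(s['frame'],cv2.COLOR_BGR2HSV)
m=cv2.inRange(hsv,(5,170,120),(15,255,255));n,l,a,c=cv2.connectedComponentsWithStats(m)
for i in range(1,n):
  if a[i][4]>30: print('orange',c[i],a[i])
for th in (1.55,1.6,1.65,1.7,1.75):
  P=lambda rho,h:[*box(.101-rho*np.cos(th)+h*np.sin(th),0),.1055+rho*np.sin(th)+h*np.cos(th)]
  print(th,[w2px(K,C,P(a,b)).round(1) for a,b in((.228,0),(.228,.01),(.204,0))],P(.228,.01))
go(*box(.18,0),.36)
cv2.imwrite('pics/c6.png',cv2.resize(s['frame'][175:325,270:430],None,fx=4,fy=4,interpolation=3))
"
```

```text
mag [ 65.23560209 172.39267016] 191 [0.68372743 0.64350424 0.072     ]
mag [ 26.26086957 239.95652174] 23 [0.51948039 0.72773526 0.072     ]
mag [349.13636364 247.13636364] 66 [ 0.51565749 -0.04032974  0.072     ]
mag [ 24.5  248.75] 16 [0.49845496 0.73058727 0.072     ]
mag [370.51428571 280.9       ] 70 [ 0.4379342  -0.09112282  0.072     ]
mag [334.97058824 283.05882353] 68 [ 0.43135382 -0.00867986  0.072     ]
teal [ 72.525 156.425] 120 [0.7229125  0.62806788 0.072     ]
teal [484.17647059 254.79411765] 68 [ 0.50328585 -0.35336702  0.072     ]
teal [459.03174603 261.74603175] 63 [ 0.48611942 -0.29542817  0.072     ]
orange [140.87878788 166.51515152] [137 160  14  17  33]
orange [344.93191489 193.21276596] [327 190  38   8 235]
orange [423.7398374  324.64227642] [417 318  15  15 123]
1.55 [array([349.1, 203.9]), array([348.7, 198.4]), array([348.8, 205.7])] [np.float64(0.5860126583419952), np.float64(-0.031462099744617326), np.float64(0.33365864651320437)]
1.6 [array([348.6, 197.6]), array([348.1, 192.2]), array([348.3, 200.2])] [np.float64(0.597350925988274), np.float64(-0.030310400516122875), np.float64(0.3331107862704503)]
1.65 [array([348. , 191.4]), array([347.5, 186.1]), array([347.8, 194.8])] [np.float64(0.6086477823269956), np.float64(-0.029162907694855036), np.float64(0.3319940175994262)]
1.7 [array([347.5, 185.4]), array([347. , 180.1]), array([347.3, 189.5])] [np.float64(0.6198749911006022), np.float64(-0.028022489415264258), np.float64(0.33031113184020755)]
1.75 [array([346.9, 179.4]), array([346.4, 174.3]), array([346.8, 184.3])] [np.float64(0.6310044901341773), np.float64(-0.02689199612913117), np.float64(0.3280663353307627)]
t39.45 pos [0.4092 0.218  0.3475] tilt0.08 open 0.00 F [ 0.2 -0.6  0.1] turnz 0.0007 | dp(after turn) [ -8.98 -10.64  -0.5 ]  | dp now [ -8.93 -10.68  -0.52]
```

View pics/t6.png

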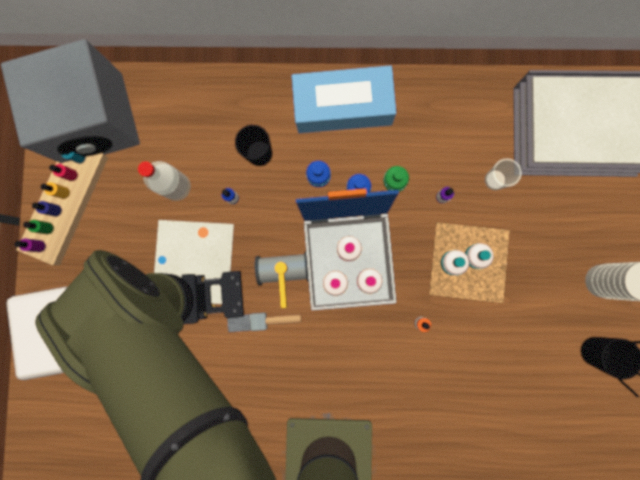

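View pics/c6.png

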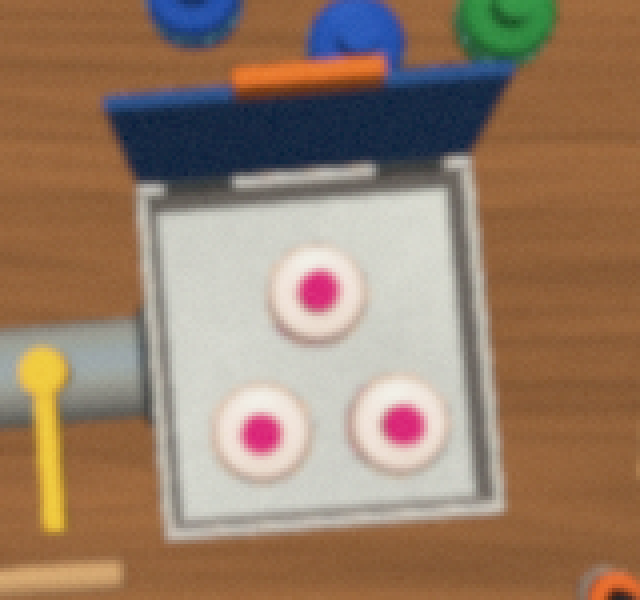

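All three magenta jars stand in the box. The lid angle is about 1.62, with its top outer edge at x≈.602 and z≈.333. I'll go behind it high up with the fingers closed.

move_arm(turn=[[0,0,0],[0,0,0],[0,0,0],[0,0,0],[0,0,0],[0,0,0],[0,0,0],[0,0,0],[0,0,0],[0,0,0]], dp=[[-0.9,0,-0.3],[-0.9,0,-0.3],[-0.9,0,-0.2],[-0.9,0,0],[-0.9,0,0],[-0.9,0,0],[-0.9,-0.5,0],[-0.9,-1,0],[-0.7,-1,0],[-0.1,-1,0]], jaw=[1,1,1,1,1,1,1,1,1,1])

```text
clock: 40.28
tool_pos: [0.6204, 0.1454, 0.3658]
eef_rot: [-0.049, 0.999, -0.001, -0.0]
contact_force: [-0.7, 0.1, -0.8]
opening: 0.002
```

move_arm(turn=[[0,0,0],[0,0,0],[0,0,0],[0,0,0],[0,0,0],[0,0,0],[0,0,0],[0,0,0],[0,0,0]], dp=[[0,-1,0],[0,-1,0],[0,-1,0],[0,-1,0],[0,-1,0],[0,-1,0],[0,-0.7,0],[0,-0.4,0],[0,0,0]], jaw=[1,1,1,1,1,1,1,1,1])

```text
clock: 41.03
tool_pos: [0.6356, -0.0323, 0.3668]
eef_rot: [-0.047, 0.999, -0.001, -0.001]
contact_force: [-0.7, 0.2, 0.1]
opening: 0.01
```

```bash
python3 -c "
from h import *
go(*box(.155,0.003),.29)
print(r.get_state()['q'])
snap('scene','s20.png');snap('wrist','w20.png')"
```

```text
t41.03 pos [ 0.6356 -0.0323  0.3668] tilt0.15 open 0.01 F [-0.7  0.2  0.1] turnz -0.0010 | dp(after turn) [0.02 0.36 3.07]  | dp now [0.02 0.36 3.07]
[ 0.27153593  0.61842933 -0.58320551  1.27763252  0.33603093  1.34287812
  1.36464496]
```

View pics/s20.png

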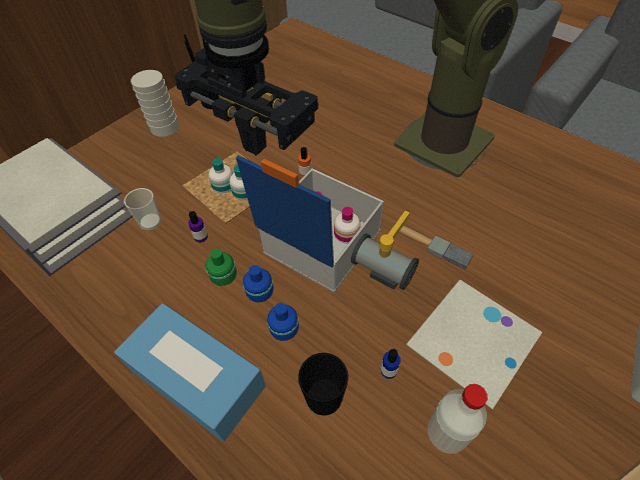

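View pics/w20.png

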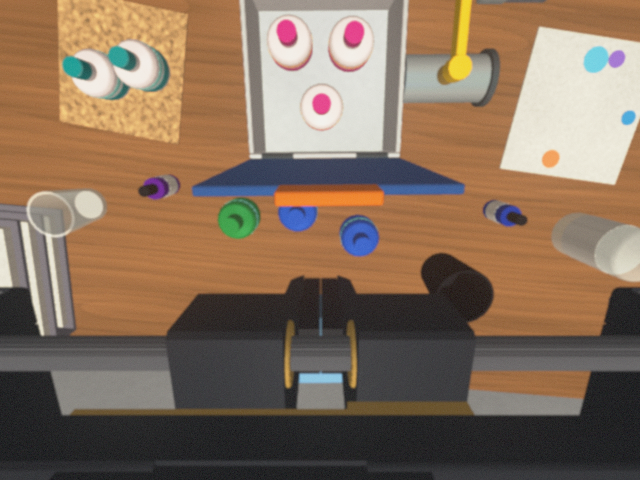

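```bash
python3 -c "
from h import *
s,K,C=snap('wrist')
print(px2w(K,C,329,205,.333),px2w(K,C,329,186,.333),tobox(px2w(K,C,329,205,.333)))
go(*box(.155,0.003),.286)"
```

```text
[ 0.600714   -0.02615581  0.333     ] [ 0.5889083  -0.02744463  0.333     ] [0.12141893 0.00379346]
t41.18 pos [ 0.6354 -0.0264  0.3674] tilt0.08 open 0.01 F [ 0.7  1.2 -1.1] turnz 0.0002 | dp(after turn) [0.04 0.12 3.26]  | dp now [0.04 0.11 3.26]
```

```bash
cat > lid.py <<'E'
import numpy as np
def P(th,rho=.205,h=.009): 
    return np.array([.101-rho*np.cos(th)+h*np.sin(th)+.009, .1055+rho*np.sin(th)+h*np.cos(th)-.018])
E
python3 -c "
from lid import *
p=None
for th in np.arange(1.6,-.01,-.05):
  q=P(th)
  if p is not None: d=(q-p)/.025; print('%.2f x%.4f z%.4f  dpx %.3f dpz %.3f'%(th,*q,-d[0],-d[1]))
  else: print(q)
  p=q
"
```

```text
[0.12498206 0.29214979]
1.55 x0.1147 z0.2926  dpx 0.410 dpz -0.020
1.50 x0.1045 z0.2926  dpx 0.410 dpz 0.001
1.45 x0.0942 z0.2921  dpx 0.410 dpz 0.021
1.40 x0.0840 z0.2910  dpx 0.408 dpz 0.042
1.35 x0.0739 z0.2895  dpx 0.406 dpz 0.062
1.30 x0.0638 z0.2874  dpx 0.402 dpz 0.082
1.25 x0.0539 z0.2849  dpx 0.397 dpz 0.102
1.20 x0.0441 z0.2818  dpx 0.392 dpz 0.122
1.15 x0.0345 z0.2783  dpx 0.385 dpz 0.141
1.10 x0.0250 z0.2743  dpx 0.378 dpz 0.161
1.05 x0.0158 z0.2698  dpx 0.369 dpz 0.179
1.00 x0.0068 z0.2649  dpx 0.360 dpz 0.197
0.95 x-0.0019 z0.2595  dpx 0.349 dpz 0.215
0.90 x-0.0104 z0.2537  dpx 0.338 dpz 0.232
0.85 x-0.0185 z0.2475  dpx 0.326 dpz 0.249
0.80 x-0.0264 z0.2408  dpx 0.313 dpz 0.265
0.75 x-0.0339 z0.2338  dpx 0.300 dpz 0.280
0.70 x-0.0410 z0.2264  dpx 0.285 dpz 0.295
0.65 x-0.0478 z0.2187  dpx 0.270 dpz 0.309
0.60 x-0.0541 z0.2107  dpx 0.254 dpz 0.322
0.55 x-0.0601 z0.2023  dpx 0.238 dpz 0.334
0.50 x-0.0656 z0.1937  dpx 0.221 dpz 0.346
0.45 x-0.0707 z0.1848  dpx 0.203 dpz 0.356
0.40 x-0.0753 z0.1756  dpx 0.185 dpz 0.366
0.35 x-0.0795 z0.1662  dpx 0.167 dpz 0.375
0.30 x-0.0832 z0.1567  dpx 0.148 dpz 0.383
0.25 x-0.0864 z0.1469  dpx 0.129 dpz 0.390
0.20 x-0.0891 z0.1370  dpx 0.109 dpz 0.396
0.15 x-0.0914 z0.1270  dpx 0.089 dpz 0.401
0.10 x-0.0931 z0.1169  dpx 0.069 dpz 0.405
0.05 x-0.0943 z0.1067  dpx 0.049 dpz 0.407
-0.00 x-0.0950 z0.0965  dpx 0.028 dpz 0.409
```

move_arm(turn=[[0,0,0],[0,0,0],[0,0,0],[0,0,0],[0,0,0],[0,0,0]], dp=[[0,0.11,0.6],[0,0,0.9],[0,0,0.9],[0,0,0.6],[0,0,0.2],[0,0,0]], jaw=[1,1,1,1,1,1])

```text
clock: 41.68
tool_pos: [0.6347, -0.0236, 0.2863]
eef_rot: [-0.052, 0.999, 0.0, -0.001]
contact_force: [0.5, 0.9, 0.5]
opening: 0.008
```

```bash
python3 -c "
from h import *
go(*box(.140,0.003),.286); print(tobox(r.get_state()['tool_pos']))
snap('scene','s21.png');snap('wrist','w21.png')"
```

```text
t41.68 pos [ 0.6347 -0.0236  0.2863] tilt0.16 open 0.01 F [0.5 0.9 0.5] turnz 0.0003 | dp(after turn) [0.62 0.01 0.01]  | dp now [0.62 0.01 0.01]
[0.15545777 0.00287095]
```

View pics/s21.png

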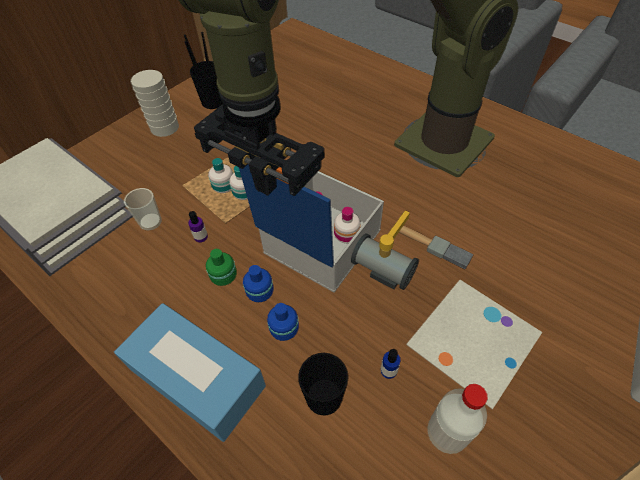

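View pics/w21.png

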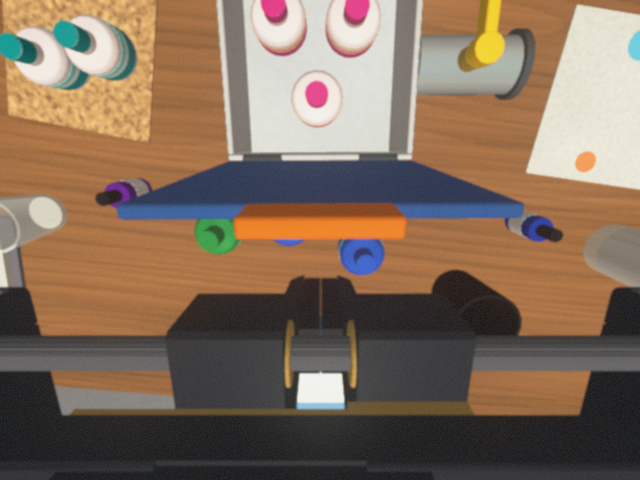

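Closed fingers are just behind the tab. I'll push it toward the front.

move_arm(turn=[[0,0,0],[0,0,0],[0,0,0],[0,0,0],[0,0,0],[0,0,0],[0,0,0],[0,0,0],[0,0,0],[0,0,0]], dp=[[0.3,0,-0.1],[0.37,0,-0.1],[0.37,0,0],[0.37,0,0],[0.37,0,0],[0.37,0,0],[0.37,0,0.03],[0.37,0,0.03],[0.37,0,0.04],[0.37,0,0.04]], jaw=[1,1,1,1,1,1,1,1,1,1])

```text
clock: 42.62
tool_pos: [0.5459, -0.0339, 0.2906]
eef_rot: [-0.05, 0.999, 0.0, 0.002]
contact_force: [1.9, -0.2, -0.8]
opening: 0.006
```

```bash
python3 -c "
from h import *
st=r.get_state();print(tobox(st['tool_pos']),st['tool_pos'][2],st['contact_force'])
snap('scene','s22.png');snap('wrist','w22.png')"
```

```text
[0.06612918 0.00157638] 0.29062384738315217 [ 1.86014664 -0.1979337  -0.75966324]
```

View pics/s22.png

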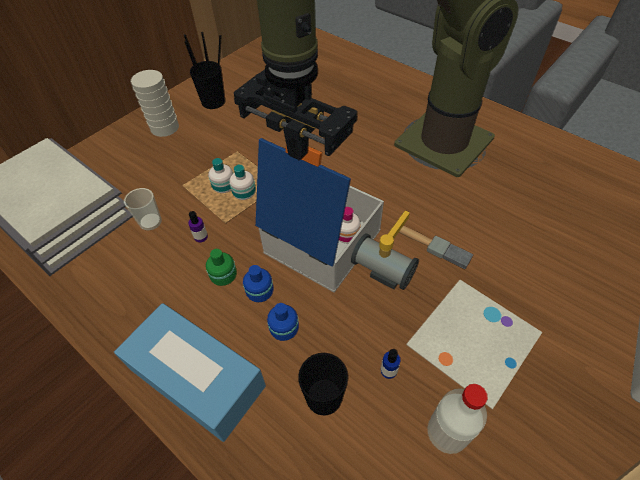

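View pics/w22.png

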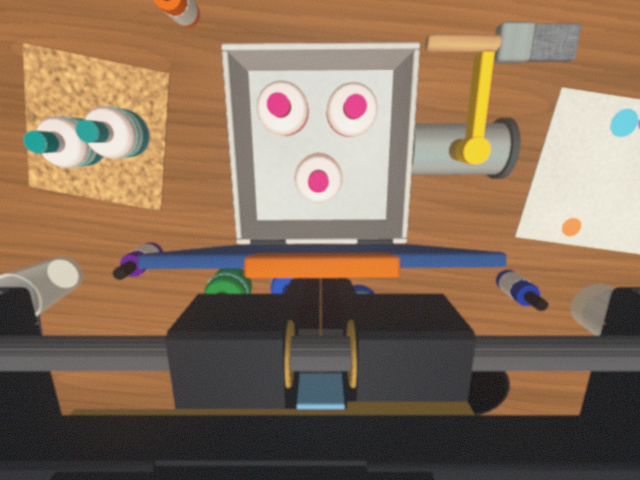

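move_arm(turn=[[0,0,0],[0,0,0],[0,0,0],[0,0,0],[0,0,0],[0,0,0],[0,0,0],[0,0,0],[0,0,0],[0,0,0]], dp=[[0.4,0,0.12],[0.4,0,0.14],[0.38,0,0.16],[0.38,0,0.18],[0.37,0,0.2],[0.36,0,0.22],[0.35,0,0.23],[0.34,0,0.24],[0.33,0,0.25],[0.31,0,0.26]], jaw=[1,1,1,1,1,1,1,1,1,1])

```text
clock: 43.55
tool_pos: [0.4562, -0.0431, 0.2398]
eef_rot: [-0.05, 0.999, -0.0, 0.002]
contact_force: [0.5, 0.5, 1.6]
opening: 0.006
```

```bash
python3 -c "
from h import *
st=r.get_state();print(tobox(st['tool_pos']),st['tool_pos'][2],st['contact_force'])
snap('scene','s23.png')"
```

```text
[-0.0240991   0.00149718] 0.23982693118336748 [0.47314685 0.48933468 1.58385427]
```

View pics/s23.png

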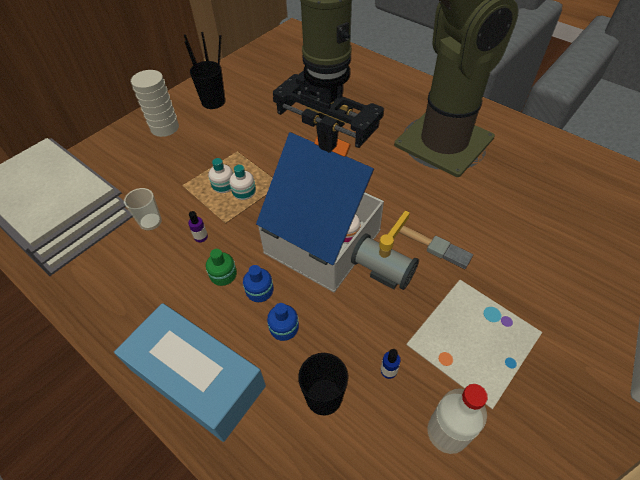

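Following along as modelled (θ≈0.8). I'll continue.

move_arm(turn=[[0,0,0],[0,0,0],[0,0,0],[0,0,0],[0,0,0],[0,0,0],[0,0,0],[0,0,0],[0,0,0],[0,0,0]], dp=[[0.3,0,0.28],[0.28,0,0.3],[0.27,0,0.31],[0.25,0,0.32],[0.24,0,0.33],[0.22,0,0.35],[0.2,0,0.36],[0.18,0,0.37],[0.17,0,0.37],[0.15,0,0.38]], jaw=[1,1,1,1,1,1,1,1,1,1])

```text
clock: 44.43
tool_pos: [0.4002, -0.049, 0.155]
eef_rot: [-0.05, 0.999, -0.0, 0.001]
contact_force: [-0.2, -0.1, 0.4]
opening: 0.005
```

```bash
python3 -c "
from h import *
st=r.get_state();print(tobox(st['tool_pos']),st['tool_pos'][2],st['contact_force'])
snap('scene','s24.png');snap('wrist','w24.png')"
```

```text
[-0.08034516  0.00135818] 0.1550073432830506 [-0.15206506 -0.07755577  0.42932045]
```

View pics/s24.png

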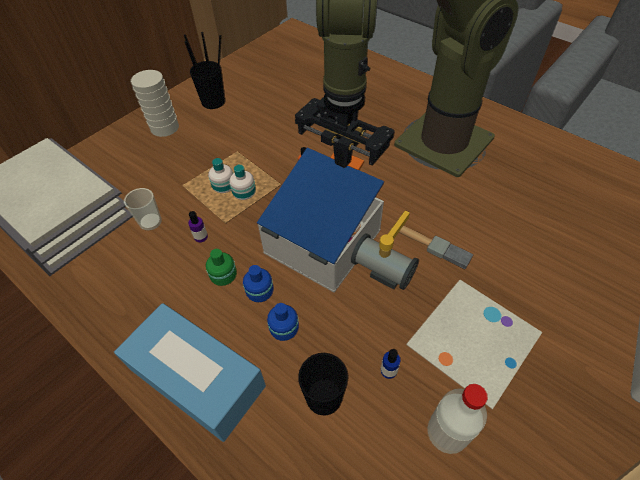

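View pics/w24.png

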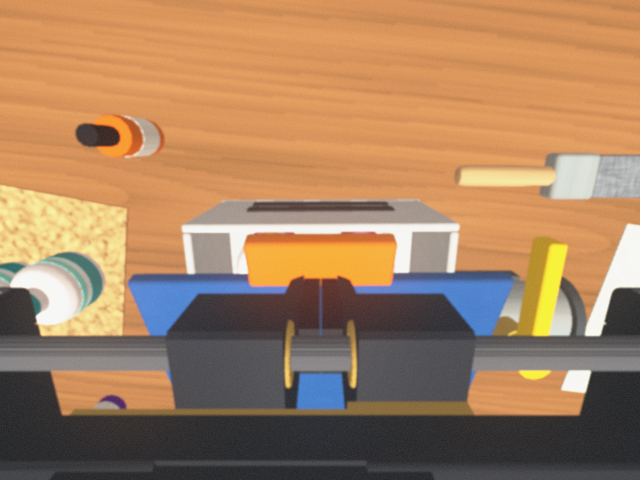

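move_arm(turn=[[0,0,0],[0,0,0],[0,0,0],[0,0,0],[0,0,0],[0,0,0],[0,0,0],[0,0,0],[0,0,0],[0,0,0]], dp=[[0.08,0,0.2],[0.07,0,0.2],[0.06,0,0.2],[0.06,0,0.2],[0.05,0,0.2],[0.05,0,0.2],[0.04,0,0.2],[0.03,0,0.2],[0.02,0,0.15],[0,0,0.1]], jaw=[1,1,1,1,1,1,1,1,1,1])

```text
clock: 45.37
tool_pos: [0.387, -0.0502, 0.1079]
eef_rot: [-0.05, 0.999, -0.0, -0.001]
contact_force: [0.0, 0.9, 0.9]
opening: 0.0
```

move_arm(turn=[[0,0,0],[0,0,0],[0,0,0],[0,0,0],[0,0,0]], dp=[[0.02,0,0.08],[0,0,0.08],[0,0,0.08],[0,0,0.06],[0,0,0]], jaw=[1,1,1,1,1])

```text
clock: 45.78
tool_pos: [0.387, -0.0502, 0.1007]
eef_rot: [-0.05, 0.999, 0.0, -0.0]
contact_force: [-0.0, 0.4, 0.5]
opening: 0.006
```

```bash
python3 -c "
from h import *
st=r.get_state();print(tobox(st['tool_pos']),st['tool_pos'][2],st['contact_force'])
s,K,C=snap('scene','s25.png');cv2.imwrite('pics/s25c.png',cv2.resize(s['frame'][120:320,230:450],None,fx=3,fy=3,interpolation=3))"
```

```text
[-0.09360627  0.0014552 ] 0.10074165242804878 [-0.01002715  0.42553145  0.51887319]
```

View pics/s25c.png

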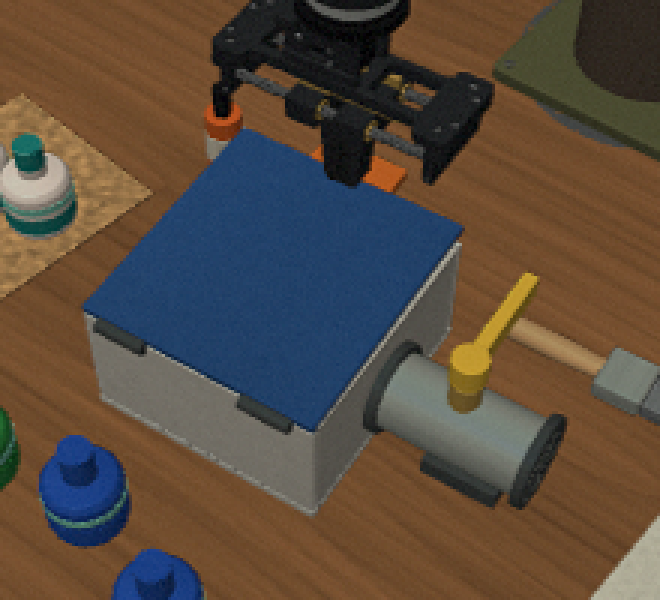

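move_arm(turn=[[0,0,0],[0,0,0],[0,0,0],[0,0,0]], dp=[[0,0,0.06],[0,0,0.06],[0,0,0.06],[0,0,0]], jaw=[1,1,1,1])

```text
clock: 46.17
tool_pos: [0.387, -0.0502, 0.0962]
eef_rot: [-0.05, 0.999, 0.0, -0.0]
contact_force: [0.1, -0.9, 0.6]
opening: 0.002
```

move_arm(turn=[[0,0,0],[0,0,0],[0,0,0],[0,0,0]], dp=[[0,0,0.06],[0,0,0.06],[0,0,0],[0,0,0]], jaw=[1,1,1,1])

```text
clock: 46.5
tool_pos: [0.3872, -0.0502, 0.0934]
eef_rot: [-0.05, 0.999, 0.0, 0.0]
contact_force: [-0.7, -0.2, -0.2]
opening: 0.005
```

move_arm(turn=[[0,0,0],[0,0,0],[0,0,0],[0,0,0]], dp=[[0,0,0.06],[0,0,0.06],[0,0,0.04],[0,0,0]], jaw=[1,1,1,1])

```text
clock: 46.83
tool_pos: [0.3871, -0.0502, 0.0898]
eef_rot: [-0.05, 0.999, -0.0, 0.0]
contact_force: [-0.3, 0.5, 8.5]
opening: 0.005
```

```bash
python3 -c "
from h import *
st=r.get_state();print(tobox(st['tool_pos']),st['tool_pos'][2],st['contact_force'])
s,K,C=snap('scene','s26.png');
for th in (0,.03,.06,.1):
  print(th,[w2px(K,C,[*box(.101-.202*np.cos(th)+.008*np.sin(th),y),.1055+.202*np.sin(th)+.008*np.cos(th)]).round(1) for y in (.096,-.096)])
x0,y0=270,150
cv2.imwrite('pics/s26c.png',cv2.resize(s['frame'][150:230,300:400],None,fx=7,fy=7,interpolation=3))"
```

```text
[-0.09353648  0.00142978] 0.08976536525786027 [-0.32695584  0.54359799  8.50516461]
0 [array([383.3, 196.7]), array([310.5, 163.4])]
0.03 [array([383.5, 194.9]), array([310.3, 161.5])]
0.06 [array([383.6, 193.1]), array([310.1, 159.7])]
0.1 [array([383.7, 190.8]), array([309.7, 157.3])]
```

View pics/s26c.png

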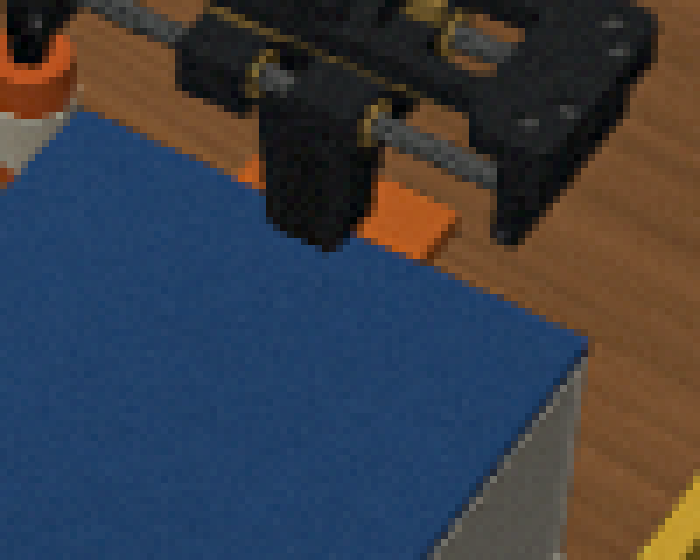

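move_arm(turn=[[0,0,0],[0,0,0],[0,0,0]], dp=[[0,0,0.06],[0,0,0],[0,0,0]], jaw=[1,1,1])

```text
clock: 47.13
tool_pos: [0.3872, -0.0503, 0.0894]
eef_rot: [-0.051, 0.999, -0.0, 0.001]
contact_force: [-2.4, 0.6, 28.4]
opening: 0.005
```

The contact is stiff (28 N with no further travel), so the lid is on its rim. I'll retreat and check.

move_arm(turn=[[0,0,0],[0,0,0],[0,0,0],[0,0,0],[0,0,0],[0,0,0],[0,0,0],[0,0,0],[0,0,0],[0,0,0]], dp=[[0,0,-0.2],[0,0,-0.6],[0,0,-1],[0,0,-1],[0,0,-1],[0,-1,-1],[0,-1,0],[0,-1,0],[0,-1,0],[0,-1,0]], jaw=[1,1,1,1,1,1,1,1,1,1])

```text
clock: 47.97
tool_pos: [0.3994, -0.176, 0.208]
eef_rot: [-0.05, 0.999, -0.0, 0.0]
contact_force: [0.3, -1.3, -0.4]
opening: 0.002
```

```bash
python3 -c "
from h import *
st=r.get_state();print(tobox(st['tool_pos']),st['tool_pos'][2],st['contact_force'])
s,K,C=snap('scene','s27.png');cv2.imwrite('pics/s27c.png',cv2.resize(s['frame'][130:320,230:430],None,fx=3.5,fy=3,interpolation=3))
s,K,C=snap('top','t7.png');cv2.imwrite('pics/t7c.png',cv2.resize(s['frame'][190:330,240:410],None,fx=4,fy=4,interpolation=3))
for nm,x in (('edge',-.101),('tab',-.127)):
  print(nm,[w2px(K,C,[*box(x,y),.1135]).round(1) for y in (.096,.035,-.035,-.096)])
"
```

```text
[-0.09396819 -0.12498904] 0.20799876036665182 [ 0.34221511 -1.25733694 -0.41579045]
edge [array([311.2, 310.4]), array([338.5, 308.1]), array([369.8, 305.6]), array([397.2, 303.4])]
tab [array([312.2, 322.1]), array([339.5, 319.9]), array([370.9, 317.3]), array([398.3, 315.1])]
```

View pics/s27c.png

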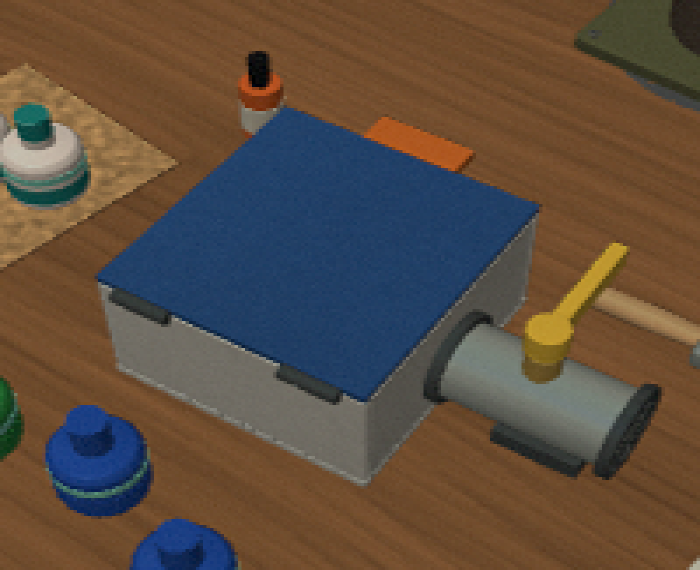

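View pics/t7c.png

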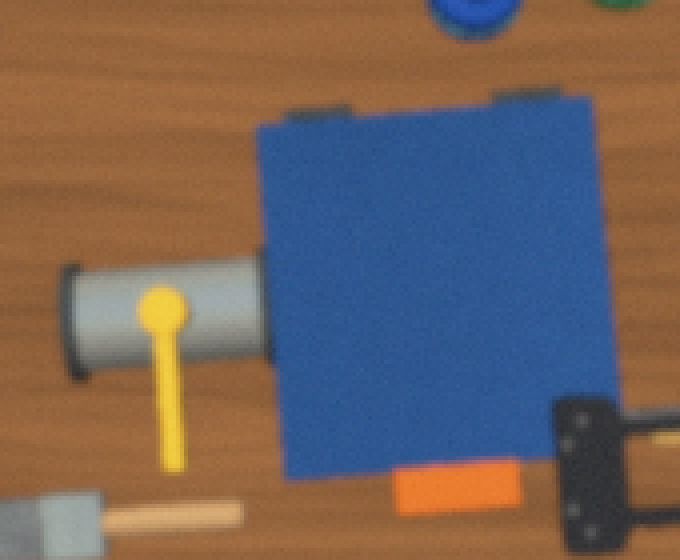

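The lid is flush: its front-left corner is at (311.8,309.5) px against (311.2,310.4) predicted for shut. Now the damper.

```bash
python3 -c "
from h import *
go(*box(-.065,.121),.20)
p=np.array([-.065,.121])
for d in range(0,100,9):
  f=np.radians(d); u=np.array([-np.cos(f),np.sin(f)]);n=np.array([np.sin(f),np.cos(f)])
  c=np.array([0,.156])+.063*u-(.006+.009*np.sin(f)+.0175*np.cos(f))*n
  e=(c-p)/.025; print(d,c.round(4),'dpx %.2f dpy %.2f'%(-e[0],e[1])); p=c
"
```

```text
t48.07 pos [ 0.3993 -0.1788  0.2074] tilt0.09 open 0.01 F [-0.   0.6 -0.5] turnz -0.0013 | dp(after turn) [-1.17  9.95  0.3 ]  | dp now [-1.09  9.96  0.28]
0 [-0.063   0.1325] dpx -0.08 dpy 0.46
9 [-0.0661  0.1415] dpx 0.12 dpy 0.36
18 [-0.0678  0.1513] dpx 0.07 dpy 0.39
27 [-0.0678  0.1617] dpx 0.00 dpy 0.42
36 [-0.0659  0.1724] dpx -0.07 dpy 0.43
45 [-0.062   0.1831] dpx -0.16 dpy 0.42
54 [-0.0561  0.1931] dpx -0.24 dpy 0.40
63 [-0.0482  0.2022] dpx -0.32 dpy 0.36
72 [-0.0385  0.2097] dpx -0.39 dpy 0.30
81 [-0.0273  0.2155] dpx -0.45 dpy 0.23
90 [-0.015  0.219] dpx -0.49 dpy 0.14
99 [-0.0021  0.2201] dpx -0.51 dpy 0.05
```

move_arm(turn=[[0,0,0],[0,0,0],[0,0,0],[0,0,0],[0,0,0],[0,0,0],[0,0,0],[0,0,0],[0,0,0],[0,0,0]], dp=[[-0.1,1,0],[-0.12,1,0],[-0.12,1,0],[-0.12,1,0],[-0.12,1,0],[-0.12,1,0],[-0.12,1,0],[-0.12,1,0],[-0.12,1,0],[-0.1,0.7,0]], jaw=[1,1,1,1,1,1,1,1,1,1])

```text
clock: 48.9
tool_pos: [0.4035, 0.0727, 0.208]
eef_rot: [-0.052, 0.999, 0.001, 0.0]
contact_force: [0.2, 0.4, -0.6]
opening: 0.007
```

```bash
python3 -c "
from h import *
go(*box(-.065,.121),.10)
snap('wrist','w30.png')"
```

```text
t48.90 pos [0.4035 0.0727 0.208 ] tilt0.08 open 0.01 F [ 0.2  0.4 -0.6] turnz 0.0004 | dp(after turn) [ 0.01 -0.04  4.32]  | dp now [ 0.01 -0.05  4.32]
```

View pics/w30.png

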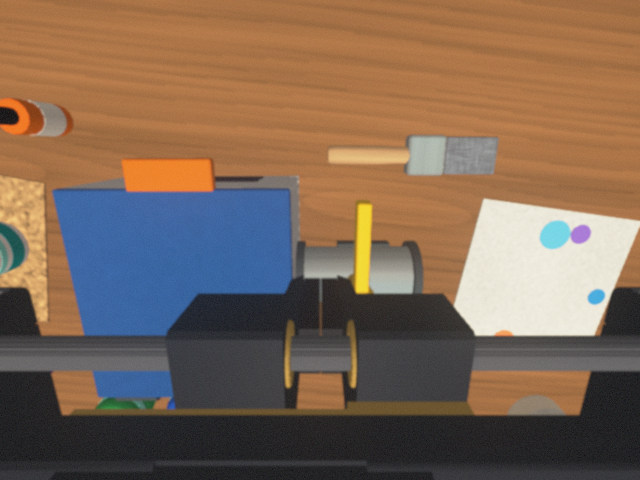

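move_arm(turn=[[0,0,0],[0,0,0],[0,0,0],[0,0,0],[0,0,0],[0,0,0],[0,0,0]], dp=[[0,0,0.6],[0,0,1],[0,0,1],[0,0,0.9],[0,0,0.5],[0,0,0.2],[0,0,0]], jaw=[1,1,1,1,1,1,1])

```text
clock: 49.53
tool_pos: [0.4032, 0.0698, 0.1022]
eef_rot: [-0.051, 0.999, -0.0, -0.001]
contact_force: [0.6, -0.5, 0.7]
opening: 0.004
```

```bash
python3 -c "
from h import *
go(*box(-.065,.122),.076)
snap('wrist','w31.png')
s,K,C=snap('scene');cv2.imwrite('pics/s31c.png',cv2.resize(s['frame'][130:300,300:480],None,fx=3.5,fy=3.5,interpolation=3))"
```

```text
t49.53 pos [0.4032 0.0698 0.1022] tilt0.13 open 0.00 F [ 0.6 -0.5  0.7] turnz 0.0001 | dp(after turn) [-0.01  0.11  1.05]  | dp now [-0.02  0.11  1.05]
```

View pics/w31.png

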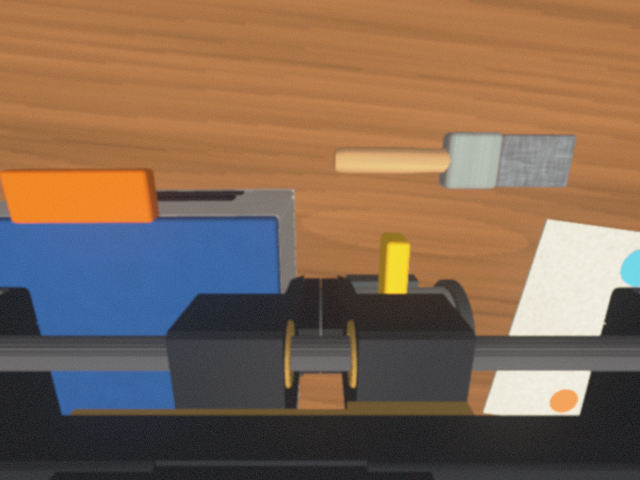

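View pics/s31c.png

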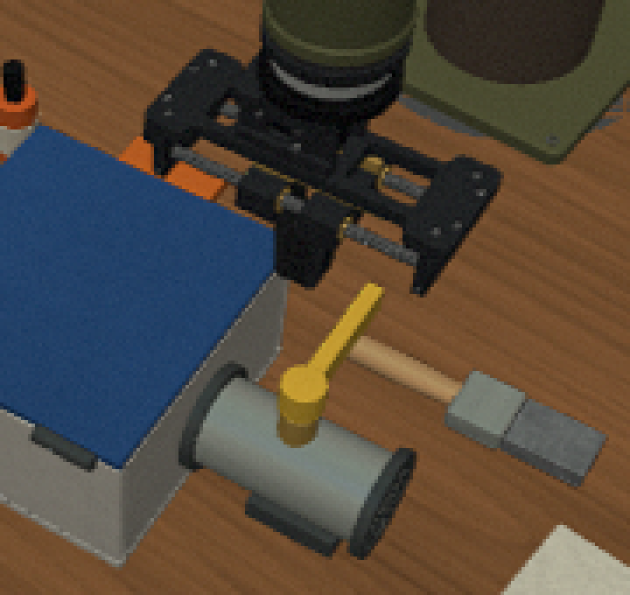

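move_arm(turn=[[0,0,0],[0,0,0],[0,0,0],[0,0,0]], dp=[[0,0.08,0.4],[0,0,0.4],[0,0,0.2],[0,0,0]], jaw=[1,1,1,1])

```text
clock: 49.97
tool_pos: [0.4041, 0.0716, 0.078]
eef_rot: [-0.05, 0.999, -0.0, 0.0]
contact_force: [-0.2, -0.5, 1.2]
opening: 0.002
```

move_arm(turn=[[0,0,0],[0,0,0],[0,0,0],[0,0,0],[0,0,0],[0,0,0],[0,0,0],[0,0,0]], dp=[[0,0.2,0],[0,0.23,0],[0.06,0.18,0],[0.06,0.18,0],[0.04,0.2,0],[0.03,0.2,0],[0,0.21,0],[0,0.21,0]], jaw=[1,1,1,1,1,1,1,1])

```text
clock: 50.63
tool_pos: [0.3948, 0.1113, 0.078]
eef_rot: [-0.05, 0.999, -0.0, -0.0]
contact_force: [0.8, -1.4, 0.4]
opening: 0.001
```

```bash
python3 -c "
from h import *
st=r.get_state();print(tobox(st['tool_pos']),st['tool_pos'][2],st['contact_force'])
s,K,C=snap('scene');cv2.imwrite('pics/s32c.png',cv2.resize(s['frame'][130:300,300:480],None,fx=3.5,fy=3.5,interpolation=3))"
```

```text
[-0.06951312  0.16131008] 0.07797597725622704 [ 0.84806878 -1.41993896  0.41736148]
```

View pics/s32c.png

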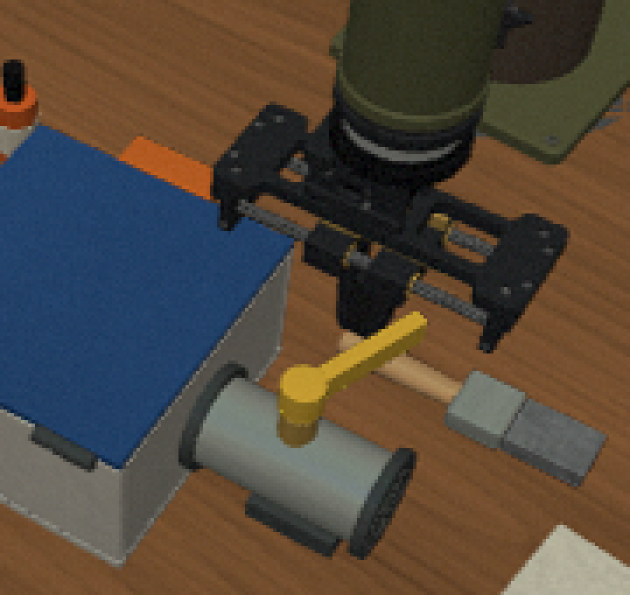

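move_arm(turn=[[0,0,0],[0,0,0],[0,0,0],[0,0,0],[0,0,0],[0,0,0],[0,0,0],[0,0,0],[0,0,0],[0,0,0]], dp=[[-0.05,0.22,0],[-0.06,0.22,0],[-0.09,0.21,0],[-0.1,0.21,0],[-0.12,0.2,0],[-0.13,0.2,0],[-0.16,0.18,0],[-0.16,0.18,0],[-0.2,0.15,0],[-0.2,0.15,0]], jaw=[1,1,1,1,1,1,1,1,1,1])

```text
clock: 51.52
tool_pos: [0.4221, 0.1626, 0.0779]
eef_rot: [-0.05, 0.999, 0.0, -0.0]
contact_force: [-0.9, -1.9, -0.2]
opening: 0.003
```

move_arm(turn=[[0,0,0],[0,0,0],[0,0,0],[0,0,0]], dp=[[-0.22,0.11,0],[-0.22,0.11,0],[-0.2,0.07,0],[-0.1,0.03,0]], jaw=[1,1,1,1])

```text
clock: 51.85
tool_pos: [0.4404, 0.1726, 0.0779]
eef_rot: [-0.05, 0.999, 0.0, 0.0]
contact_force: [-2.1, -1.6, 0.6]
opening: 0.007
```

```bash
python3 -c "
from h import *
st=r.get_state();print(tobox(st['tool_pos']),st['tool_pos'][2],st['contact_force'])
s,K,C=snap('scene');cv2.imwrite('pics/s33c.png',cv2.resize(s['frame'][130:300,300:480],None,fx=3.5,fy=3.5,interpolation=3))"
```

```text
[-0.01794269  0.21770265] 0.07794972965061023 [-2.12209712 -1.58711686  0.55208794]
```

View pics/s33c.png

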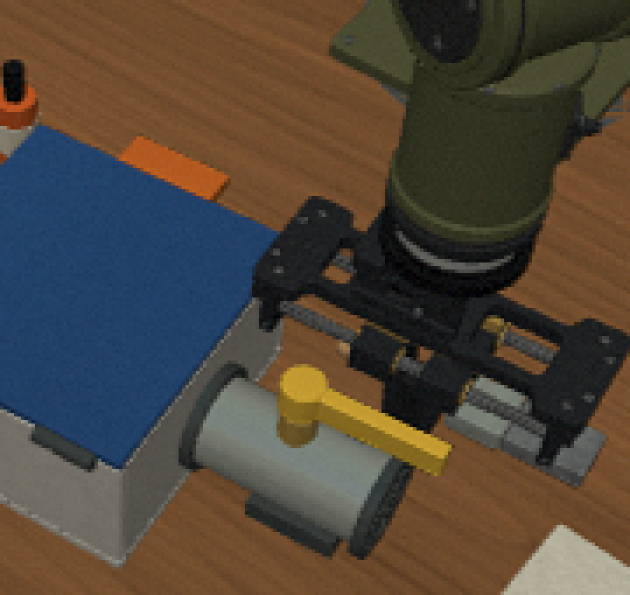

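Nearly in line. I'll push in small steps until the stop shows in the force.

move_arm(turn=[[0,0,0],[0,0,0],[0,0,0],[0,0,0]], dp=[[-0.1,0,0],[-0.1,0,0],[-0.05,0,0],[0,0,0]], jaw=[1,1,1,1])

```text
clock: 52.23
tool_pos: [0.4421, 0.1729, 0.0778]
eef_rot: [-0.052, 0.999, -0.0, -0.003]
contact_force: [-8.2, 2.2, 5.8]
opening: 0.004
```

move_arm(turn=[[0,0,0],[0,0,0],[0,0,0]], dp=[[-0.06,0,0],[-0.06,0,0],[0,0,0]], jaw=[1,1,1])

```text
clock: 52.48
tool_pos: [0.4421, 0.1728, 0.0777]
eef_rot: [-0.052, 0.999, -0.001, -0.005]
contact_force: [-14.4, 0.9, 9.1]
opening: 0.004
```

The stop shows: force rises with no further travel. I'll back off along -x and then go up.

move_arm(turn=[[0,0,0],[0,0,0],[0,0,0],[0,0,0],[0,0,0],[0,0,0],[0,0,0],[0,0,0],[0,0,0],[0,0,0]], dp=[[0.3,0,0],[0.6,0,0],[0.6,0,0],[0,0,-0.6],[0,0,-1],[0,0,-1],[0,0.5,-1],[0,1,-1],[0,1,-1],[0,1,0]], jaw=[1,1,1,1,1,1,1,1,1,1])

```text
clock: 53.32
tool_pos: [0.4052, 0.2594, 0.2225]
eef_rot: [-0.049, 0.999, 0.003, 0.004]
contact_force: [0.7, 0.2, -0.8]
opening: 0.003
```

move_arm(turn=[[0,0,0],[0,0,0],[0,0,0],[0,0,0],[0,0,0],[0,0,0],[0,0,0]], dp=[[0,1,0],[0,1,0],[0,1,0],[0,1,0],[0,0.5,0],[0,0,0],[0,0,0]], jaw=[1,1,1,1,1,1,1])

```text
clock: 53.9
tool_pos: [0.3915, 0.3675, 0.2178]
eef_rot: [-0.051, 0.999, -0.0, 0.0]
contact_force: [0.5, -1.0, -0.2]
opening: 0.004
```

```bash
python3 -c "
from h import *
st=r.get_state();print(st['clock'],st['tool_pos'],st['contact_force'])
s,K,C=snap('scene','s34.png')
s,K,C=snap('top','t8.png');cv2.imwrite('pics/t8c.png',cv2.resize(s['frame'][190:330,240:410],None,fx=4,fy=4,interpolation=3))
hsv=cv2.cvtColor(s['frame'],cv2.COLOR_BGR2HSV); m=cv2.inRange(hsv,(22,150,120),(32,255,255)); m[:,:240]=0;m[:,310:]=0
ys,xs=np.nonzero(m); print(xs.min(),xs.max(),ys.min(),ys.max())
W=np.array([px2w(K,C,u,v,.119)[:2] for u,v in zip(xs,ys)]); B=np.array([tobox(w) for w in W]); k=B[:,1]>.175
print(np.degrees(np.arctan(np.polyfit(B[k,1],B[k,0],1)[0])),B[:,1].max(),B[k,0].mean())
for col in RNG:
  for c,b in blobs(s['frame'],col): print(col,c,px2w(K,C,*c,.072))
"
```

```text
53.9 [0.39145852 0.36753059 0.21782301] [ 0.5377433  -1.01217708 -0.19828631]
241 285 262 272
-0.18710863728117783 0.24556758697898412 0.00016962483027860867
mag [ 65.26315789 172.37368421] [0.68377454 0.64343992 0.072     ]
mag [ 30.46666667 240.36666667] [0.51867446 0.71749953 0.072     ]
teal [ 72.64754098 156.48360656] [0.72277292 0.62776034 0.072     ]
teal [484.17647059 254.79411765] [ 0.50328585 -0.35336702  0.072     ]
teal [459.109375 261.75    ] [ 0.48611345 -0.29560696  0.072     ]
teal [190.1047619  289.42857143] [0.40998386 0.3301493  0.072     ]
```

View pics/t8.png

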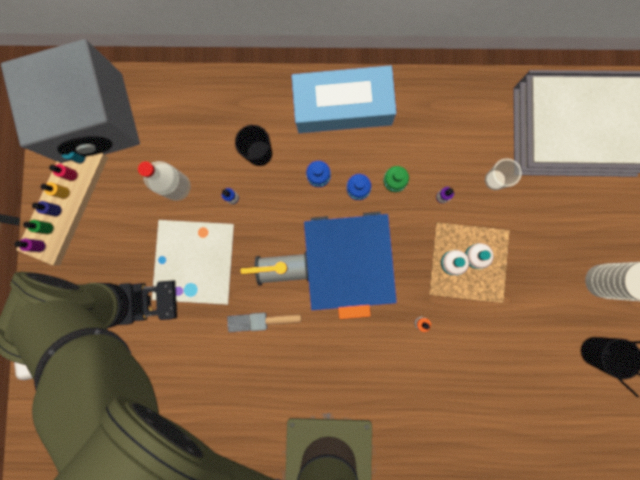

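View pics/t8c.png

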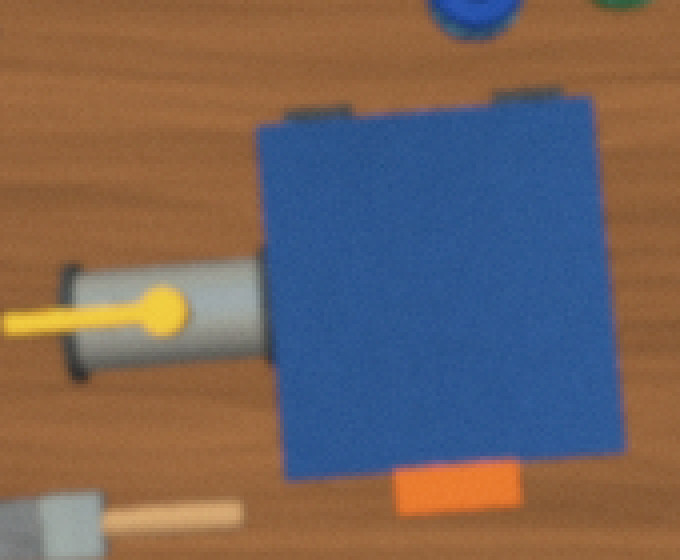

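View pics/s34.png

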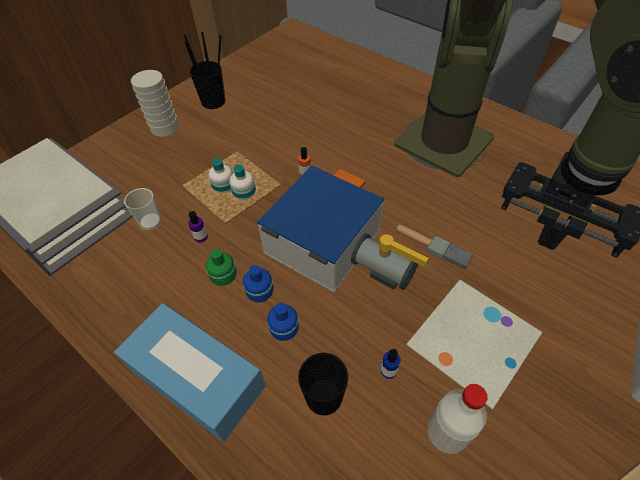

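```bash
python3 -c "
from h import *
print(r.finish_job(), r.get_state()['clock'])"
```

```text
the job is handed in; nothing more can be done
the job is handed in; nothing more can be done
```

I finished the job and handed it in at about 54 s of the 210 s allowed.

**What I did:**
- Both teal jars went from the drying box to the cork mat.
- All three magenta jars on the sheet went upright into the box; there was no fourth.
- I then lowered the lid slowly until it sat firmly on the rim.
- Last, I turned the damper handle to its open stop.

**Last checks, from the final pictures and force readings:**
- **Teal jars:** both are upright and fully on the mat, at about (0.486, -0.296) and (0.503, -0.353).
- **Magenta jars:** all three were standing in the box when last seen, just before the lid closed. The sheet is now empty.
- **Lid:** its corners match the shut position to within about 1 pixel (about 2 mm). Pressing down met a hard stop at 28 N.
- **Damper:** the handle is within 0.2° of the duct line, and the push ended at a hard stop.
- **Everything else:** the bottles, cups, brush and look-alike jars appear unmoved. The gripper is clear of everything.

**What went wrong or disagreed:**
- The first grasp closed over the top of a knob and missed. The real fingertips sit about 20 mm above the reported tool position, so I gripped lower from then on; nothing was disturbed.
- One teal jar was knocked about 3 cm while the arm was elsewhere. It stayed upright on the mat, almost touching the other, so I left it.

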